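Feel for the heavy side of a tape rewinder's hand wheel and hold it down

ROBOT

A 6-joint arm with a two-finger parallel gripper is mounted at the origin on the work surface. World frame = base frame: x ahead of the robot, y to its left, z up, the work surface at z = 0. Lengths are in m, angles in rad, forces in N, time in s.
With the tool pointing down it reaches from about 0.4 to 0.825 m from the base axis. Payload 7 kg.
Tool frame: the origin (TCP) lies midway between the tips of the shut fingers; the grasp point (between the pads) lies 19 mm behind it (robot.pinch_z is the distance from the TCP to the grasp point, in m); z points along the fingers, y is the direction in which the jaws open and shut (so a half turn about z gives the same grasp; the last joint's range is limited). The gripper opens to 85 mm and grips with 20 to 120 N. Pads are 22 mm wide; open, the fingers measure 114 mm over their backs; the gripper's body (76 mm by 85 mm) begins 54 mm behind the grasp point. The pads swing forward as they close: fully open they stand 13 mm farther back than shut.
Start: joints at [1.449, 0.359, 0.012, 0, -1.224, -0.288], TCP at [0.269, 0.619, 0.231] pointing down, gripper open.
Joint ranges: [-3.07, 3.07], [-1.43, 2.12], [-1.02, 1.25], [-3.03, 1.67], [-3.05, -0], [-3.03, 3.03]. Speed limits (rad/s): [2.39, 2.39, 3.01, 3.14, 3.14, 3.14].

INTERFACE

Orientations are given as a unit quaternion [w, x, y, z].
In Python, from station import robot gives the robot as it stands.
- The arm moves only by the tool apply_moves, never from a script. Its argument "series" is a list of rows, each an object of numbers: "rx", "ry", "rz": the turn, a rotation vector about the tool's x, y, z in rad; "dx", "dy", "dz": the shift along the tool's x, y, z in mm; "grip": the finger opening in mm, from 0 to 85.4. In form: [{"rx": .., "ry": .., "rz": .., "dx": .., "dy": .., "dz": .., "grip": ..}, ...]. A call has 1 to 12 rows; each row is the pose to reach, as a shift and turn from the pose measured when the call began, along the tool's axes at that moment; what a row does not reach only later rows make up. A row lasts 1/12 s, in which the tool goes at most 41.7 mm and 7.16 degrees, less where a joint would pass 70% of its speed; a pose out of reach is approached as far as the arm can. A call with a gripper value outside its range is refused whole. The fingers move at their own pace and stop on an object; the grip force is fixed at half the most. Time passes only in rows, so rows that repeat a pose let the fingers close. It gives the time, the measured TCP pose, the force and the opening at its end, in the units of the state.
- robot.sense(): the state, without advancing time (a new reading comes with each control period).
- robot.camera(name): name is "scene" or "side" or "wrist"; returns a dict with "img" (384x512x3 uint8, red, green, blue), "intrinsics" (3x3 intrinsics, pixels), "rvec" (rotation vector, rad) and "tvec" (3), from world to camera coordinates, as OpenCV has them; the wrist camera has in their place "T_tool_cam" (4x4, takes a point from camera to tool coordinates, whose origin is the TCP and whose axes are the flange's). Camera axes: x right, y down, z forward; pixel columns grow to the right and rows downward; lengths in m; the calibration is good to about 2 mm. The wrist camera is an equidistant fisheye: a pixel r from the principal point sees the ray r / f radians off the axis. A picture is of the moment at which its call begins: read the wrist's pose just before it. There is no depth.
- robot.job_done(): hands the job in, once; it reports no verdict.
Trained networks look in the newest picture that a camera, given by its name, has taken for a name from the list of things; names that differ only in an ending like _2 or _b are one class to them, and where a whole thing is asked for, a point or a joint stands for the part that bears it (a point fixed in the world has none). Each returns a list of dicts, best first, with "confidence" (0 to 1); they miss things now and then, are a little off and sometimes report something else, mostly with a low value. They report only what shows in the picture. A call takes as long as a camera call. They do not tell look-alikes from the thing itself.
- robot.outline_of(camera, name): "mask" (384x512 bool, what is visible of it) and "bbox" ([left, top, right, bottom] in pixels, round what is visible of it).
- robot.spot_point(camera, name): "location" ([column, row] in pixels: a listed point, or the origin of a listed thing).
The state is a dict: "clock": time; "q": joint angles; "qvel": joint speeds; "joint_torque": joint torques, N m; "eef_pos": TCP position; "tool_rot": TCP orientation; "wrist_force": force on the tool from outside, world axes, zero at the start; "torque": the same for the moment, N m; "gripper_width": finger opening in m.
Only numpy, scipy, OpenCV 4.12 (cv2) and the standard library are available. Lean on these libraries where they do the work, as an engineer would, in place of code of your own. Each camera call takes 0.05 s, during which the arm holds its last target.

TASK

The hand wheel of the bench tape rewinder is out of balance: lift the roll of paper tape off its upright spindle, stand it flat on the bench beside the machine and let go of it, and leave the other things alone. Then turn the slanted wheel by its black knob and feel where its hidden weight sits (let go at different angles, the wheel starts to turn by itself where the weight pulls strongly enough). Finish still gripping the knob, with the wheel at rest and its heavy side at the lowest point of the slope, ready for a colleague to fit a balance weight at the top: do not let go.

Things in the scene. Friction and masses are not known exactly. Their poses are not given: they have to be found in the camera images.
- winder: the tape rewinder, bolted to the bench: grey base plate 200 (x) x 360 (y) x 16 mm high; origin at the centre of the plate's underside, x along the 200 mm side away from the robot, y towards the spindle, z up. The spindle stands at (0, +100) mm, the centre of the wheel's back face is at (0, -100, 112) mm.
- spindle_top (a point): the top of the upright steel spindle (20 mm diameter, top 102 mm above the bench). It stands on a collar of 44 mm diameter whose top, 56 mm below this point, carries the roll.
- tape: the roll of brown paper tape, a rigid ring: outside diameter 56 mm, hole 26 mm, 40 mm high, about 80 g; origin at the centre of its underside, z along its axis. It starts on the spindle with its underside 46 mm above the bench and the spindle standing 16 mm out of its top; it must be raised at least 60 mm to clear the spindle.
- wheel: the hand wheel: closed aluminium disc, 160 mm diameter, 26 mm thick, with a round black knob on it. Turns freely round on a shaft leaning 35 degrees from vertical towards the machine's +x side (away from the robot). Origin: centre of its back face; z along the shaft, out through the knob; x towards a dark index plug (22 mm) 64 mm from the axis, which only shows how far it has turned: the 0.5 kg weight, 55 mm from the axis, unseen inside, can be at any angle to it.
- knob (a point): centre of the knob (48 mm diameter, 42 mm high, its faces 26 and 68 mm from the wheel's back face), on the shaft's axis 47 mm from the back face; turns with the wheel, same axes. The weight's pull about the shaft is 0.155 N m when level with the shaft, nil at the lowest and highest points; bearing friction is 0.132 N m.
- wheel_low (a point): fixed point where the hidden weight's centre lies when lowest: 55 mm straight down the slope (the machine's +x side) from the axis, 13 mm in front of the wheel's back plane. Let go with the weight 58 to 122 degrees from lowest, the wheel turns by itself (1 to 3 s), lowering it, and stops with it still 58 degrees from lowest, on that side; friction holds it at all other angles.
- squeegee: bystander: screen-printing squeegee with a wooden handle, 68 x 240 x 22 mm, lying flat; origin under its handle's centre.
- ink_jar: bystander: jar with a black lid, 72 mm diameter, 85 mm high; origin at the centre of its underside.
- palette_knife: bystander: palette knife 240 mm long lying on the bench; origin near its middle.
- brush_pot: bystander: empty white cup, 72 mm diameter, 100 mm high; origin at the centre of its underside.
Not all that is in view belongs to the job. What is meant by the tape is not purple, and is the smaller of those in its own colour.

How it is judged:
On the way:
1. the tape roll is off the spindle, standing flat on the bench and let go (height (world z) of tape below 0.012 m and angle between tape's own z axis and vertical below 0.15 rad and horizontal distance between tape and spindle_top above 0.09 m and contact force between tape and the fingers below 0.2 N and linear speed of tape below 0.03 m/s), for 0.2 s.
At the end, for the whole second after the job is handed in: The wheel's hidden weight is within 24 mm (about 25 degrees) of its lowest point, the wheel is at rest and gripped by the fingers with more than 3 N; the tape roll stands flat on the bench, off the spindle, let go and still (all of step 1 and distance between rotor_c0 and wheel_low below 0.024 m and contact force between the fingers and wheel above 3 N and angular speed of wheel below 0.1 rad/s); the arm keeps its last pose, push and grip.
It fails at once if a bystander is knocked or moved more than 30 mm (distance of any of squeegee, ink_jar, palette_knife, brush_pot from where it was at the start of the episode above 0.03 m).
It also fails if it takes over 72 s, if anything falls off the work surface, if the arm or the gripper's body presses on something with over 40 N, if the wrist force passes 120 N, or if a joint passes its speed limit or range.

## Working session

There is one attempt and no reset: what is moved stays moved. The work goes in short steps, Python scripts to look and compute and a tool call to move; the robot and the scene stay as the last step left them, time stands still between calls to the robot, and variables do not carry over. Pictures are saved under pics/ and viewed, and the job is handed in when it is done.

Besides the shell and the picture viewer there is one more tool, called after ">>>" by a JSON object that holds its "name" and its "arguments", one argument or row to a line. apply_moves: Moves the arm, as the interface text tells. Its arguments: {"type":"object","properties":{"series":{"type":"array"}},"required":["series"]}

```bash
mkdir -p pics; ls; python3 - <<'E'
from station import robot
import cv2
s=robot.sense();print(s)
for n in ["scene","side","wrist"]:
    c=robot.camera(n);cv2.imwrite(f"pics/{n}0.png",c["img"][:,:,::-1])
    print(n,c["intrinsics"],c.get("rvec"),c.get("tvec"),c.get("T_tool_cam"))
    for o in ["winder","tape","wheel","squeegee","ink_jar","palette_knife","brush_pot","knob","spindle_top","wheel_low"]:
        try:
            print(o,[(round(d["confidence"],2),d["location"]) for d in robot.spot_point(n,o)],[(round(d["confidence"],2),d["bbox"]) for d in robot.outline_of(n,o)])
        except Exception as e: print(o,e)
E
```

```text
pics
{'clock': 0.0, 'q': array([ 1.44907920e+00,  3.59413882e-01,  1.10607245e-02, -3.30686666e-04,
       -1.22410177e+00, -2.88114005e-01]), 'qvel': array([ 0.00069895, -0.00048853,  0.00010225,  0.0013189 ,  0.00131083,
        0.0020523 ]), 'joint_torque': array([-9.56648983e-04, -5.83316410e+01,  2.93406308e+01,  6.93676382e+00,
       -6.00685467e-03, -7.70097841e-06]), 'eef_pos': array([0.26878741, 0.61865346, 0.23035054]), 'tool_rot': array([ 8.39350119e-04,  9.79066361e-01, -2.03539552e-01, -8.60043285e-05]), 'wrist_force': array([-0.57607322, -0.44716235,  0.14438463]), 'torque': array([-0.03513746, -0.00957249, -0.04748844]), 'gripper_width': 0.08546730008129569}
scene [[462.9756973    0.         254.33446703]
 [  0.         462.9756973  182.97119745]
 [  0.           0.           1.        ]] [ 2.21996921  1.19339083 -0.43830167] [-0.34068218 -0.25974987  1.81444216] None
winder [(0.64, [228.9, 200.9])] [(0.56, [168.8, 156.8, 293.5, 246.8])]
tape [(0.8, [258.6, 181.7]), (0.75, [245.7, 143.4]), (0.56, [308.5, 181.6])] [(0.86, [238.8, 130.6, 258.4, 152.1]), (0.64, [304.2, 1
[... 1884 characters left out ...]
2.1, 314.4])]
wheel_low [(0.64, [270.7, 242.8])] [(0.61, [175.4, 196.2, 302.1, 315.9])]
wrist [[297.31863964   0.         251.2156043 ]
 [  0.         297.31863964 193.27940164]
 [  0.           0.           1.        ]] None None [[ 8.08214067e-04 -9.65978556e-01 -2.58620911e-01  6.50446128e-02]
 [ 9.99999438e-01  6.03127570e-04  8.72339800e-04 -1.37709407e-03]
 [-6.86680139e-04 -2.58621470e-01  9.65978501e-01 -1.42260441e-01]
 [ 0.00000000e+00  0.00000000e+00  0.00000000e+00  1.00000000e+00]]
winder [] []
tape [(0.84, [492.6, 38.8])] [(0.91, [479.5, 12.4, 509.8, 61.9])]
wheel [] []
squeegee [] []
ink_jar [] []
palette_knife [] []
brush_pot [] []
knob [] []
spindle_top [] []
wheel_low [] []
```

```bash
python3 - <<'E'
import cv2
for n,(x0,y0,x1,y1) in {"scene":(90,110,390,330),"side":(110,110,440,384)}.items():
    im=cv2.imread(f"pics/{n}0.png")[y0:y1,x0:x1]
    k=min(800/(x1-x0),600/(y1-y0));cv2.imwrite(f"pics/{n}0z.png",cv2.resize(im,None,fx=k,fy=k,interpolation=cv2.INTER_CUBIC)); print(k)
E
```

```text
2.6666666666666665
2.18978102189781
```

View pics/scene0z.png

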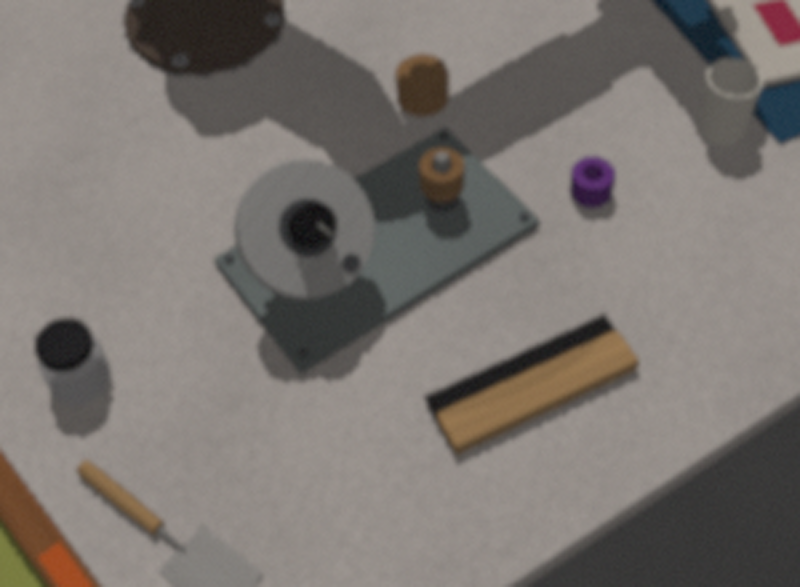

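View pics/side0z.png

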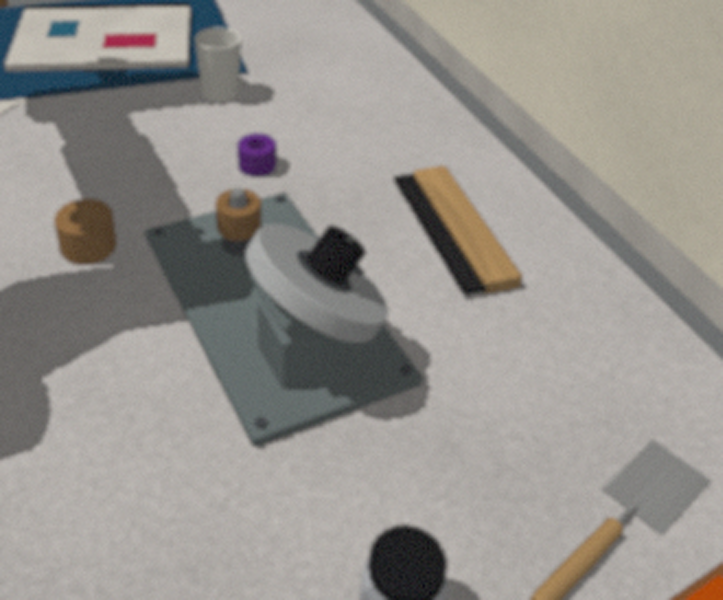

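View pics/wrist0.png

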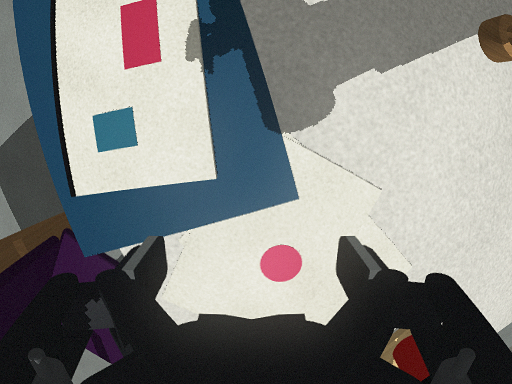

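View pics/scene0.png

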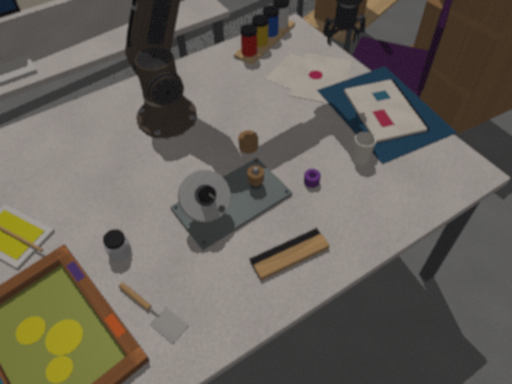

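The brown roll on the spindle (scene 256,175) is the tape. A bigger brown roll stands at (248,141) and a purple one at (312,178). Next I fit the winder pose.

```bash
cat > h.py <<'E'
import numpy as np,cv2
from scipy.spatial.transform import Rotation as R
from scipy.optimize import least_squares
cams={"scene":dict(K=np.array([[462.9757,0,254.3345],[0,462.9757,182.9712],[0,0,1]]),r=np.array([2.21996921,1.19339083,-0.43830167]),t=np.array([-0.34068218,-0.25974987,1.81444216])),
"side":dict(K=np.array([[409.99645,0,246.1044],[0,409.99645,193.706],[0,0,1]]),r=np.array([2.18491416,-0.41123131,0.23065395]),t=np.array([-0.49433527,0.24729902,0.91938129]))}
def proj(n,P):
    c=cams[n];return cv2.projectPoints(np.atleast_2d(np.asarray(P,float)),c["r"],c["t"],c["K"],None)[0].reshape(-1,2)
def ray(n,uv):
    c=cams[n];Rm=cv2.Rodrigues(c["r"])[0];d=Rm.T@np.linalg.inv(c["K"])@np.array([*uv,1.]);return -Rm.T@c["t"],d
def onz(n,uv,z):
    o,d=ray(n,uv);return o+d*(z-o[2])/d[2]
s,c=np.sin(np.radians(35)),np.cos(np.radians(35))
AX=np.array([s,0,c]);LOW=np.array([c,0,-s]);YW=np.cross(AX,LOW) # wheel axis, downslope (winder frame)
WC=np.array([0,-.1,.112])
E
python3 - <<'E'
from h import *
F={"cor++":[.1,.18,.016],"cor-+":[-.1,.18,.016],"cor--":[-.1,-.18,.016],"cor+-":[.1,-.18,.016],"sp":[0,.1,.102],"low":WC+.055*LOW+.013*AX,"knob":WC+.047*AX,"knobtop":WC+.068*AX}
z=lambda x,y:(90+x/2.6667,110+y/2.6667); w=lambda x,y:(110+x/2.18978,110+y/2.18978)
ob=[("scene","cor-+",z(447,130)),("scene","cor++",z(538,222)),("scene","cor+-",z(302,372)),("scene","cor--",z(217,262)),
("side","cor++",w(285,195)),("side","cor-+",w(147,230)),("side","cor--",w(256,440)),("side","cor+-",w(424,378)),
("scene","sp",(257.4,166.8)),("side","sp",(217.9,196.3)),("scene","low",(213.6,212.1)),("side","low",(270.7,242.8))]
def W(p,X): return R.from_euler("z",p[2]).apply(X)+[p[0],p[1],0]
def f(p): return np.concatenate([proj(n,W(p,F[k]))[0]-uv for n,k,uv in ob])
best=min((least_squares(f,[.55,.1,y],loss="soft_l1") for y in np.arange(-3,3,1)),key=lambda r:r.cost)
print(best.x,best.cost);print(f(best.x).reshape(-1,2).round(1))
p=best.x
for k in F: print(k,W(p,F[k]).round(4))
# plug: per angle projected
for n in cams:
  for a in range(0,360,30):
    v=np.cos(np.radians(a))*LOW+np.sin(np.radians(a))*YW
    print(n,a,proj(n,W(p,WC+.026*AX+.064*v))[0].round(1))
print("plug img",z(350,263))
for nm,uv,uv2 in [("squeegee",(290.9,263.4),(318.4,212.3)),("brush",(360.6,153),(211.3,151.5)),("bigtape",(245.7,143.4+5),(147,224.7)),("purple",(308.5,183),(227.6,184.8))]:
  print(nm,onz("scene",uv,0).round(3),onz("side",uv2,0).round(3))
print("jar",onz("scene",(116.8,255.4),0),"knife",onz("scene",(147,310),0))
E
```

```text
[ 0.49776874 -0.00531044  0.06158296] 10.216322451046487
[[-0.1 -1.6]
 [ 1.7 -0.8]
 [-0.3 -0.5]
 [-1.4 -1.4]
 [ 0.3 -1.9]
 [-1.3 -0.4]
 [-0.7  0.2]
 [ 0.8 -0.8]
 [-1.3  2.1]
 [ 1.1  1. ]
 [ 0.4 -0.2]
 [ 1.7  0. ]]
cor++ [0.5865 0.1805 0.016 ]
cor-+ [0.3869 0.1682 0.016 ]
cor-- [ 0.409  -0.1911  0.016 ]
cor+- [ 0.6087 -0.1788  0.016 ]
sp [0.4916 0.0945 0.102 ]
low [ 0.5563 -0.1019  0.0911]
knob [ 0.5308 -0.1035  0.1505]
knobtop [ 0.5429 -0.1027  0.1677]
scene 0 [216.6 214. ]
scene 30 [223.9 206.4]
scene 60 [226.4 196. ]
scene 90 [223.5 185.7]
scene 120 [215.9 178. ]
scene 150 [205.7 174.9]
scene 180 [195.4 177.4]
scene 210 [187.8 184.9]
scene 240 [185.  195.5]
scene 270 [187.9 206.2]
scene 300 [195.8 214. ]
scene 330 [206.3 216.9]
side 0 [278.1 239.3]
side 30 [269.1 230.2]
side 60 [257.8 222.3]
side 90 [246.5 217.2]
side 120 [237.9 216.3]
side 150 [234.5 220.1]
side 180 [237.6 228.1]
side 210 [246.9 238.1]
side 240 [259.8 247.2]
side 270 [272.2 252.5]
side 300 [280.4 252.4]
side 330 [282.3 247.4]
plug img (221.24835939550755, 208.62376720290996)
squeegee [0.791 0.022 0.   ] [0.781 0.052 0.   ]
brush [0.567 0.497 0.   ] [0.594 0.486 0.   ]
bigtape [0.314 0.164 0.   ] [0.305 0.173 0.   ]
purple [0.573 0.256 0.   ] [0.579 0.274 0.   ]
jar [ 0.47139991 -0.40830382  0.        ] knife [ 0.68556334 -0.40566101  0.        ]
```

```bash
cat >> h.py <<'E'
def st():
    from station import robot
    s=robot.sense();q=s["tool_rot"];return s,R.from_quat([q[1],q[2],q[3],q[0]]),np.array(s["eef_pos"])
def go(pos,rot=None):
    """print tool-frame delta to reach TCP pos / Rotation"""
    s,r,p=st();d=r.inv().apply(np.array(pos)-p)*1000
    rv=(r.inv()*rot).as_rotvec() if rot is not None else np.zeros(3)
    print("t",round(s["clock"],2),"d mm",d.round(1),"rv",rv.round(4),"rows>=",round(np.linalg.norm(d)/41.7,1),round(np.degrees(np.linalg.norm(rv))/7.16,1),"q",s["q"].round(3))
    return d,rv
def down(jaw): # tool pointing down, y axis at angle jaw
    y=np.array([np.cos(jaw),np.sin(jaw),0]);z=np.array([0,0,-1.]);return R.from_matrix(np.c_[np.cross(y,z),y,z])
E
python3 - <<'E'
from h import *
for j in [0,np.pi]: go([.45,.2,.26],down(j))
E
```

```text
t 3.15 d mm [333.  312.2 -28.7] rv [ 1.0000e-04  0.0000e+00 -1.9806e+00] rows>= 11.0 15.8 q [ 1.449  0.359  0.012  0.    -1.224 -0.288]
t 3.15 d mm [333.  312.2 -28.7] rv [ 0.000e+00 -1.000e-04  1.161e+00] rows>= 11.0 9.3 q [ 1.449  0.359  0.012  0.    -1.224 -0.288]
```

>>> {"name": "apply_moves", "arguments": {
  "series": [
    {"dx": 333, "dy": 312, "dz": -29, "rz": 1.16, "grip": 85},
    {"dx": 333, "dy": 312, "dz": -29, "rz": 1.16, "grip": 85},
    {"dx": 333, "dy": 312, "dz": -29, "rz": 1.16, "grip": 85},
    {"dx": 333, "dy": 312, "dz": -29, "rz": 1.16, "grip": 85},
    {"dx": 333, "dy": 312, "dz": -29, "rz": 1.16, "grip": 85},
    {"dx": 333, "dy": 312, "dz": -29, "rz": 1.16, "grip": 85},
    {"dx": 333, "dy": 312, "dz": -29, "rz": 1.16, "grip": 85},
    {"dx": 333, "dy": 312, "dz": -29, "rz": 1.16, "grip": 85},
    {"dx": 333, "dy": 312, "dz": -29, "rz": 1.16, "grip": 85},
    {"dx": 333, "dy": 312, "dz": -29, "rz": 1.16, "grip": 85},
    {"dx": 333, "dy": 312, "dz": -29, "rz": 1.16, "grip": 85},
    {"dx": 333, "dy": 312, "dz": -29, "rz": 1.16, "grip": 85}
  ]
}}

```text
invalid input
```

```bash
python3 - <<'E'
from h import *
go([.492,.095,.20],down(np.pi))
E
```

```text
t 3.15 d mm [413.4 391.8  31.3] rv [ 0.000e+00 -1.000e-04  1.161e+00] rows>= 13.7 9.3 q [ 1.449  0.359  0.012  0.    -1.224 -0.288]
```

>>> {"name": "apply_moves", "arguments": {
  "series": [
    {"rx": 0, "ry": 0, "rz": 1.16, "dx": 333, "dy": 312, "dz": -29, "grip": 85},
    {"rx": 0, "ry": 0, "rz": 1.16, "dx": 333, "dy": 312, "dz": -29, "grip": 85},
    {"rx": 0, "ry": 0, "rz": 1.16, "dx": 333, "dy": 312, "dz": -29, "grip": 85},
    {"rx": 0, "ry": 0, "rz": 1.16, "dx": 333, "dy": 312, "dz": -29, "grip": 85},
    {"rx": 0, "ry": 0, "rz": 1.16, "dx": 333, "dy": 312, "dz": -29, "grip": 85},
    {"rx": 0, "ry": 0, "rz": 1.16, "dx": 333, "dy": 312, "dz": -29, "grip": 85},
    {"rx": 0, "ry": 0, "rz": 1.16, "dx": 333, "dy": 312, "dz": -29, "grip": 85},
    {"rx": 0, "ry": 0, "rz": 1.16, "dx": 333, "dy": 312, "dz": -29, "grip": 85},
    {"rx": 0, "ry": 0, "rz": 1.16, "dx": 333, "dy": 312, "dz": -29, "grip": 85},
    {"rx": 0, "ry": 0, "rz": 1.16, "dx": 333, "dy": 312, "dz": -29, "grip": 85},
    {"rx": 0, "ry": 0, "rz": 1.16, "dx": 333, "dy": 312, "dz": -29, "grip": 85},
    {"rx": 0, "ry": 0, "rz": 1.16, "dx": 333, "dy": 312, "dz": -29, "grip": 85}
  ]
}}

```text
clock: 4.15
eef_pos: [0.4516, 0.1952, 0.2613]
tool_rot: [0.0, -0.706, 0.708, -0.0]
wrist_force: [-1.0, 0.4, -0.2]
gripper_width: 0.085
```

```bash
python3 - <<'E'
from h import *
go([.492,.095,.20],down(np.pi))
from station import robot
s,r,p=st()
c=robot.camera("wrist");cv2.imwrite("pics/w1.png",c["img"][:,:,::-1])
T=c["T_tool_cam"]; K=c["intrinsics"]
print([(d["confidence"],d["location"]) for n in ["spindle_top","knob"] for d in robot.spot_point("wrist",n)])
def pw(P):
    q=r.inv().apply(np.array(P)-p); q=T[:3,:3].T@(q-T[:3,3]); th=np.arctan2(np.hypot(q[0],q[1]),q[2]); a=np.arctan2(q[1],q[0])
    return K[0,2]+K[0,0]*th*np.cos(a),K[1,2]+K[0,0]*th*np.sin(a)
for P in [[.4916,.0945,.102],[.5429,-.1027,.1677],[.3869,.1682,.016],[.5865,.1805,.016]]: print(pw(P))
E
```

```text
t 4.15 d mm [100.1 -40.7  61.3] rv [-0.001   0.     -0.0034] rows>= 3.0 0.0 q [ 8.090e-01  3.300e-02 -3.330e-01  1.000e-03 -1.205e+00 -8.130e-01]
[(0.18, [175.6, 323.7])]
(np.float64(211.3645943570338), np.float64(80.37646422772758))
(np.float64(154.8311859387795), np.float64(-107.65127993046815))
(np.float64(300.6339180329907), np.float64(144.27255348479352))
(np.float64(152.3182802383456), np.float64(154.98619846621585))
```

View pics/w1.png

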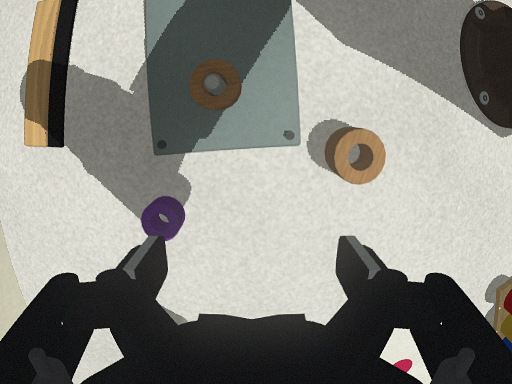

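The wrist picture shows the tape on the spindle at (215,83), the plate corners at (300,144) and (154,154), the bigger brown roll at (355,155) and the purple one at (163,218). I'll refit with these.

```bash
python3 - <<'E'
import cv2
im=cv2.imread("pics/w1.png");a=im[50:170,140:310];cv2.imwrite("pics/w1z.png",cv2.resize(a,None,fx=4.5,fy=4.5,interpolation=cv2.INTER_CUBIC))
E
```

```text
(no output)
```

View pics/w1z.png

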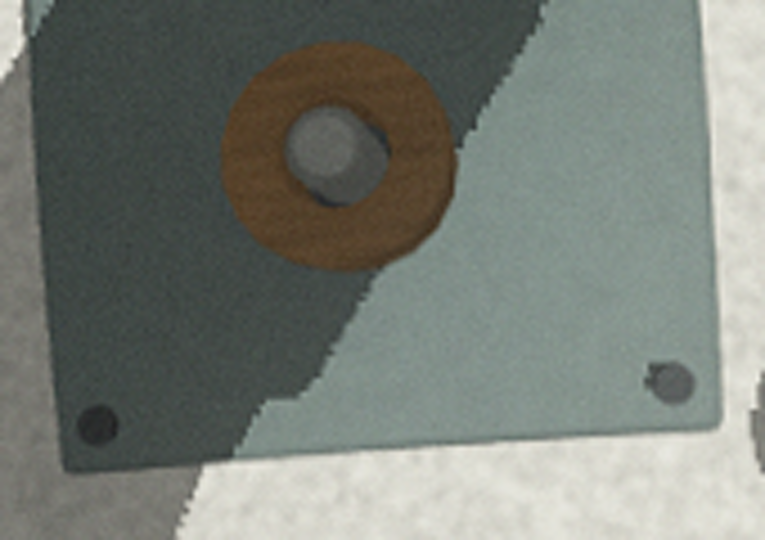

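>>> {"name": "apply_moves", "arguments": {
  "series": [
    {"rx": 0, "ry": 0, "rz": 0, "dx": 100, "dy": -40, "dz": 60, "grip": 85},
    {"rx": 0, "ry": 0, "rz": 0, "dx": 100, "dy": -40, "dz": 60, "grip": 85},
    {"rx": 0, "ry": 0, "rz": 0, "dx": 100, "dy": -40, "dz": 60, "grip": 85},
    {"rx": 0, "ry": 0, "rz": 0, "dx": 100, "dy": -40, "dz": 60, "grip": 85},
    {"rx": 0, "ry": 0, "rz": 0, "dx": 100.5, "dy": -40, "dz": 100, "grip": 85},
    {"rx": 0, "ry": 0, "rz": 0, "dx": 100.5, "dy": -40, "dz": 140, "grip": 85},
    {"rx": 0, "ry": 0, "rz": 0, "dx": 100.5, "dy": -40, "dz": 180, "grip": 85},
    {"rx": 0, "ry": 0, "rz": 0, "dx": 100.5, "dy": -40, "dz": 210, "grip": 85},
    {"rx": 0, "ry": 0, "rz": 0, "dx": 100.5, "dy": -40, "dz": 210, "grip": 85}
  ]
}}

```text
clock: 5.05
eef_pos: [0.4864, 0.0986, 0.045]
tool_rot: [-0.005, -0.707, 0.707, 0.002]
wrist_force: [-0.3, -0.4, 0.0]
gripper_width: 0.0848
```

```bash
python3 - <<'E'
from h import *
go([.4916,.0945,.05],down(np.pi))
E
```

```text
t 5.05 d mm [ 4.2 -5.2 -5. ] rv [ 0.0085 -0.0042 -0.0001] rows>= 0.2 0.1 q [ 0.596  0.282 -0.601 -0.002 -0.697 -0.594]
```

>>> {"name": "apply_moves", "arguments": {
  "series": [
    {"rx": 0.008, "ry": -0.004, "rz": 0, "dx": 4, "dy": -5, "dz": -4, "grip": 85},
    {"rx": 0.008, "ry": -0.004, "rz": 0, "dx": 4, "dy": -5, "dz": -4, "grip": 85}
  ]
}}

```text
clock: 5.22
eef_pos: [0.4924, 0.0955, 0.0501]
tool_rot: [-0.0, 0.708, -0.706, 0.0]
wrist_force: [-0.5, 0.3, -0.5]
gripper_width: 0.0851
```

```bash
python3 - <<'E'
from h import *
go([.4916,.0945,.05],down(np.pi))
E
```

```text
t 5.22 d mm [1.  0.8 0.1] rv [-0.0004 -0.0002  0.0019] rows>= 0.0 0.0 q [ 0.584  0.276 -0.593  0.001 -0.701 -0.583]
```

Close the jaws, then lift.

>>> {"name": "apply_moves", "arguments": {
  "series": [
    {"rx": 0, "ry": 0, "rz": 0, "dx": 1, "dy": 1, "dz": 0, "grip": 45},
    {"rx": 0, "ry": 0, "rz": 0, "dx": 1, "dy": 1, "dz": 0, "grip": 45},
    {"rx": 0, "ry": 0, "rz": 0, "dx": 1, "dy": 1, "dz": 0, "grip": 45},
    {"rx": 0, "ry": 0, "rz": 0, "dx": 1, "dy": 1, "dz": 0, "grip": 45},
    {"rx": 0, "ry": 0, "rz": 0, "dx": 1, "dy": 1, "dz": 0, "grip": 45},
    {"rx": 0, "ry": 0, "rz": 0, "dx": 1, "dy": 1, "dz": 0, "grip": 45}
  ]
}}

```text
clock: 5.72
eef_pos: [0.4926, 0.0953, 0.0525]
tool_rot: [-0.002, 0.708, -0.706, 0.001]
wrist_force: [-3.8, 1.0, 12.7]
gripper_width: 0.0548
```

>>> {"name": "apply_moves", "arguments": {
  "series": [
    {"rx": 0, "ry": 0, "rz": 0, "dx": 0, "dy": 0, "dz": -10, "grip": 45},
    {"rx": 0, "ry": 0, "rz": 0, "dx": 0, "dy": 0, "dz": -30, "grip": 45},
    {"rx": 0, "ry": 0, "rz": 0, "dx": 0, "dy": 0, "dz": -50, "grip": 45},
    {"rx": 0, "ry": 0, "rz": 0, "dx": 0, "dy": 0, "dz": -75, "grip": 45},
    {"rx": 0, "ry": 0, "rz": 0, "dx": 0, "dy": 0, "dz": -100, "grip": 45},
    {"rx": 0, "ry": 0, "rz": 0, "dx": 0, "dy": 0, "dz": -100, "grip": 45}
  ]
}}

```text
clock: 6.22
eef_pos: [0.495, 0.0963, 0.1586]
tool_rot: [-0.006, 0.708, -0.706, 0.002]
wrist_force: [0.9, 0.3, 0.0]
gripper_width: 0.0553
```

```bash
python3 - <<'E'
from h import *
from station import robot
go([.45,.265,.15],down(np.pi))
c=robot.camera("side");cv2.imwrite("pics/s2.png",c["img"][:,:,::-1])
E
```

```text
t 6.22 d mm [-168.8   44.6    9. ] rv [-0.0125  0.0057  0.0032] rows>= 4.2 0.1 q [ 0.584  0.132 -0.473  0.003 -0.952 -0.582]
```

View pics/s2.png

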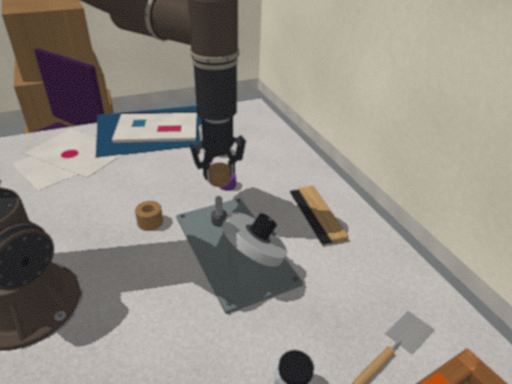

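The tape is held clear of the bare spindle, at (219,174). Next I carry it to (0.45, 0.265).

>>> {"name": "apply_moves", "arguments": {
  "series": [
    {"rx": -0.012, "ry": 0.006, "rz": 0, "dx": -40, "dy": 11, "dz": 0, "grip": 45},
    {"rx": -0.012, "ry": 0.006, "rz": 0, "dx": -80, "dy": 22, "dz": 0, "grip": 45},
    {"rx": -0.012, "ry": 0.006, "rz": 0, "dx": -120, "dy": 33, "dz": 2, "grip": 45},
    {"rx": -0.012, "ry": 0.006, "rz": 0, "dx": -155, "dy": 42, "dz": 9, "grip": 45},
    {"rx": -0.012, "ry": 0.006, "rz": 0, "dx": -169, "dy": 45, "dz": 40, "grip": 45},
    {"rx": -0.012, "ry": 0.006, "rz": 0, "dx": -169, "dy": 45, "dz": 80, "grip": 45},
    {"rx": -0.012, "ry": 0.006, "rz": 0, "dx": -169, "dy": 45, "dz": 110, "grip": 45},
    {"rx": -0.012, "ry": 0.006, "rz": 0, "dx": -169, "dy": 45, "dz": 130, "grip": 45},
    {"rx": -0.012, "ry": 0.006, "rz": 0, "dx": -169, "dy": 45, "dz": 138, "grip": 45},
    {"rx": -0.012, "ry": 0.006, "rz": 0, "dx": -169, "dy": 45, "dz": 138, "grip": 45}
  ]
}}

```text
clock: 7.1
eef_pos: [0.4488, 0.2644, 0.0168]
tool_rot: [0.003, 0.708, -0.706, -0.0]
wrist_force: [0.2, -0.4, 0.2]
gripper_width: 0.0549
```

```bash
python3 - <<'E'
from h import *
go([.45,.265,.008],down(np.pi))
from station import robot
c=robot.camera("side");cv2.imwrite("pics/s3.png",cv2.resize(c["img"][100:260,130:330,::-1],None,fx=3.5,fy=3.5))
print(proj("side",[.45,.265,0]))
E
```

```text
t 7.1 d mm [-0.6 -1.2  8.8] rv [ 0.0046 -0.0039  0.0023] rows>= 0.2 0.1 q [ 0.909  0.357 -0.574 -0.002 -0.645 -0.905]
[[188.78571555 195.05724868]]
```

View pics/s3.png

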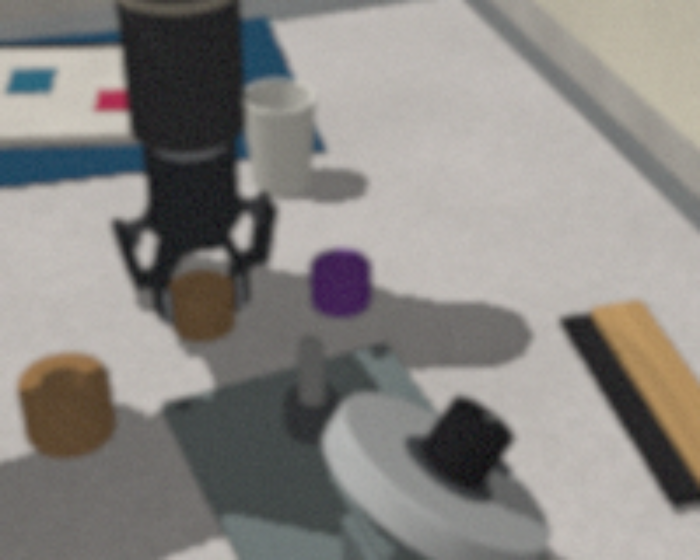

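>>> {"name": "apply_moves", "arguments": {
  "series": [
    {"rx": 0.004, "ry": -0.004, "rz": 0, "dx": 0, "dy": -1, "dz": 5, "grip": 45},
    {"rx": 0.004, "ry": -0.004, "rz": 0, "dx": 0, "dy": -1, "dz": 8, "grip": 45},
    {"rx": 0.004, "ry": -0.004, "rz": 0, "dx": 0, "dy": -1, "dz": 8, "grip": 45},
    {"rx": 0.004, "ry": -0.004, "rz": 0, "dx": 0, "dy": -1, "dz": 8, "grip": 45}
  ]
}}

```text
clock: 7.48
eef_pos: [0.451, 0.2655, 0.0111]
tool_rot: [-0.002, 0.708, -0.706, -0.0]
wrist_force: [-0.5, 0.0, -0.5]
gripper_width: 0.055
```

>>> {"name": "apply_moves", "arguments": {
  "series": [
    {"rx": 0, "ry": 0, "rz": 0, "dx": 0, "dy": 0, "dz": 3, "grip": 45},
    {"rx": 0, "ry": 0, "rz": 0, "dx": 0, "dy": 0, "dz": 4, "grip": 45},
    {"rx": 0, "ry": 0, "rz": 0, "dx": 0, "dy": 0, "dz": 4, "grip": 45},
    {"rx": 0, "ry": 0, "rz": 0, "dx": 0, "dy": 0, "dz": 4, "grip": 45}
  ]
}}

```text
clock: 7.82
eef_pos: [0.451, 0.2654, 0.0071]
tool_rot: [-0.002, 0.708, -0.706, -0.0]
wrist_force: [-0.5, -1.2, -0.3]
gripper_width: 0.0549
```

>>> {"name": "apply_moves", "arguments": {
  "series": [
    {"rx": 0, "ry": 0, "rz": 0, "dx": 0, "dy": 0, "dz": 1, "grip": 45},
    {"rx": 0, "ry": 0, "rz": 0, "dx": 0, "dy": 0, "dz": 2, "grip": 45},
    {"rx": 0, "ry": 0, "rz": 0, "dx": 0, "dy": 0, "dz": 2, "grip": 45}
  ]
}}

```text
clock: 8.07
eef_pos: [0.4511, 0.2656, 0.0066]
tool_rot: [-0.002, 0.708, -0.706, -0.0]
wrist_force: [-5.8, -2.6, 17.5]
gripper_width: 0.0551
```

Contact with the bench at 17 N. Release and lift.

>>> {"name": "apply_moves", "arguments": {
  "series": [
    {"rx": 0, "ry": 0, "rz": 0, "dx": 0, "dy": 0, "dz": 0, "grip": 85},
    {"rx": 0, "ry": 0, "rz": 0, "dx": 0, "dy": 0, "dz": 0, "grip": 85},
    {"rx": 0, "ry": 0, "rz": 0, "dx": 0, "dy": 0, "dz": 0, "grip": 85},
    {"rx": 0, "ry": 0, "rz": 0, "dx": 0, "dy": 0, "dz": 0, "grip": 85},
    {"rx": 0, "ry": 0, "rz": 0, "dx": 0, "dy": 0, "dz": 0, "grip": 85},
    {"rx": 0, "ry": 0, "rz": 0, "dx": 0, "dy": 0, "dz": -20, "grip": 85},
    {"rx": 0, "ry": 0, "rz": 0, "dx": 0, "dy": 0, "dz": -60, "grip": 85},
    {"rx": 0, "ry": 0, "rz": 0, "dx": 0, "dy": 0, "dz": -100, "grip": 85},
    {"rx": 0, "ry": 0, "rz": 0, "dx": 0, "dy": 0, "dz": -140, "grip": 85},
    {"rx": 0, "ry": 0, "rz": 0, "dx": 0, "dy": 0, "dz": -180, "grip": 85},
    {"rx": 0, "ry": 0, "rz": 0, "dx": 0, "dy": 0, "dz": -220, "grip": 85},
    {"rx": 0, "ry": 0, "rz": 0, "dx": 0, "dy": 0, "dz": -240, "grip": 85}
  ]
}}

```text
clock: 9.07
eef_pos: [0.4518, 0.2657, 0.2519]
tool_rot: [-0.005, 0.708, -0.706, 0.0]
wrist_force: [0.5, 0.7, 1.0]
gripper_width: 0.0854
```

```bash
python3 - <<'E'
from h import *
from station import robot
c=robot.camera("side");cv2.imwrite("pics/s4.png",cv2.resize(c["img"][100:260,130:330,::-1],None,fx=3.5,fy=3.5))
p=np.array([.49777,-.00531]);Z=R.from_euler("z",.0616)
WP=lambda X:Z.apply(X)+[*p,0]
ax=Z.apply(AX);print("axis",ax,"knobtop",WP(WC+.068*AX))
# tool z=-ax ; jaw options
z=-ax; lo=Z.apply(LOW); yw=Z.apply(YW)
for a in range(0,360,30):
    y=np.cos(np.radians(a))*lo+np.sin(np.radians(a))*yw
    rot=R.from_matrix(np.c_[np.cross(y,z),y,z]); print(a); go(WP(WC+.15*AX),rot)
E
```

```text
axis [0.57248855 0.03530997 0.81915204] knobtop [ 0.54285533 -0.10271925  0.16770234]
0
t 9.12 d mm [ 367.  -135.4   17.3] rv [0.0405 0.9447 2.941 ] rows>= 9.4 24.7 q [ 0.907  0.087 -0.29   0.002 -1.179 -0.904]
30
t 9.12 d mm [ 367.  -135.4   17.3] rv [-0.1789  0.8043  2.4571] rows>= 9.4 20.7 q [ 0.907  0.087 -0.29   0.002 -1.179 -0.904]
60
t 9.12 d mm [ 367.  -135.4   17.3] rv [-0.3424  0.6566  1.9629] rows>= 9.4 16.8 q [ 0.907  0.087 -0.29   0.002 -1.179 -0.904]
90
t 9.12 d mm [ 367.  -135.4   17.3] rv [-0.4624  0.5039  1.4627] rows>= 9.4 12.9 q [ 0.907  0.087 -0.29   0.002 -1.179 -0.904]
120
t 9.12 d mm [ 367.  -135.4   17.3] rv [-0.5463  0.3475  0.959 ] rows>= 9.4 9.3 q [ 0.907  0.087 -0.29   0.002 -1.179 -0.904]
150
t 9.12 d mm [ 367.  -135.4   17.3] rv [-0.5986  0.1883  0.4534] rows>= 9.4 6.2 q [ 0.907  0.087 -0.29   0.002 -1.179 -0.904]
180
t 9.12 d mm [ 367.  -135.4   17.3] rv [-0.6214  0.0267 -0.0531] rows>= 9.4 5.0 q [ 0.907  0.087 -0.29   0.002 -1.179 -0.904]
210
t 9.12 d mm [ 367.  -135.4   17.3] rv [-0.6154 -0.1369 -0.5596] rows>= 9.4 6.7 q [ 0.907  0.087 -0.29   0.002 -1.179 -0.904]
240
t 9.12 d mm [ 367.  -135.4   17.3] rv [-0.5796 -0.3023 -1.0649] rows>= 9.4 10.0 q [ 0.907  0.087 -0.29   0.002 -1.179 -0.904]
270
t 9.12 d mm [ 367.  -135.4   17.3] rv [-0.5112 -0.4692 -1.568 ] rows>= 9.4 13.7 q [ 0.907  0.087 -0.29   0.002 -1.179 -0.904]
300
t 9.12 d mm [ 367.  -135.4   17.3] rv [-0.4054 -0.6375 -2.0672] rows>= 9.4 17.6 q [ 0.907  0.087 -0.29   0.002 -1.179 -0.904]
330
t 9.12 d mm [ 367.  -135.4   17.3] rv [-0.2537 -0.8068 -2.5597] rows>= 9.4 21.6 q [ 0.907  0.087 -0.29   0.002 -1.179 -0.904]
```

View pics/s4.png

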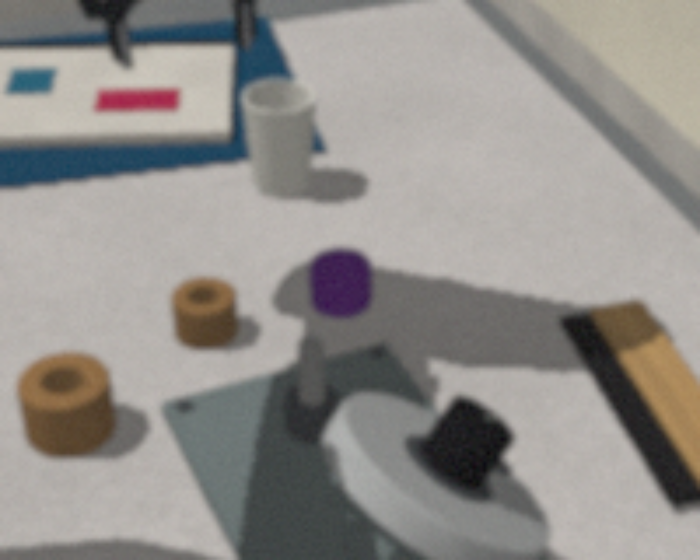

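The small brown roll now stands flat and free at crop (205,312), and the neighbouring rolls haven't moved. Next is a hover above the knob.

```bash
cat >> h.py <<'E'
PW=np.array([.49777,-.00531,0]);ZW=R.from_euler("z",.0616)
WP=lambda X:ZW.apply(X)+PW
ax=ZW.apply(AX);lo=ZW.apply(LOW);yw=ZW.apply(YW)
def kn(a): # tool along -axis, jaw at angle a deg (from low towards +y)
    z=-ax;y=np.cos(np.radians(a))*lo+np.sin(np.radians(a))*yw
    return R.from_matrix(np.c_[np.cross(y,z),y,z])
def jaw():
    s,r,p=st();y=r.apply([0,1,0]);return np.degrees(np.arctan2(y@yw,y@lo)),(r.apply([0,0,1])@-ax)
E
python3 -c "
from h import *
go(WP(WC+.19*AX),kn(180))"
```

```text
t 9.12 d mm [ 365.4 -158.6  -15.2] rv [-0.6214  0.0267 -0.0531] rows>= 9.6 5.0 q [ 0.907  0.087 -0.29   0.002 -1.179 -0.904]
```

>>> {"name": "apply_moves", "arguments": {
  "series": [
    {"rx": -0.1, "ry": 0, "rz": 0, "dx": 40, "dy": -17, "dz": -10, "grip": 85},
    {"rx": -0.2, "ry": 0.01, "rz": -0.02, "dx": 80, "dy": -34, "dz": -20, "grip": 85},
    {"rx": -0.3, "ry": 0.01, "rz": -0.02, "dx": 115, "dy": -50, "dz": -25, "grip": 85},
    {"rx": -0.4, "ry": 0.02, "rz": -0.03, "dx": 150, "dy": -66, "dz": -30, "grip": 85},
    {"rx": -0.5, "ry": 0.02, "rz": -0.04, "dx": 185, "dy": -82, "dz": -30, "grip": 85},
    {"rx": -0.62, "ry": 0.027, "rz": -0.053, "dx": 220, "dy": -98, "dz": -25, "grip": 85},
    {"rx": -0.621, "ry": 0.027, "rz": -0.053, "dx": 255, "dy": -113, "dz": -20, "grip": 85},
    {"rx": -0.621, "ry": 0.027, "rz": -0.053, "dx": 290, "dy": -128, "dz": -15, "grip": 85},
    {"rx": -0.621, "ry": 0.027, "rz": -0.053, "dx": 328, "dy": -144, "dz": -15, "grip": 85},
    {"rx": -0.621, "ry": 0.027, "rz": -0.053, "dx": 365, "dy": -159, "dz": -15, "grip": 85},
    {"rx": -0.621, "ry": 0.027, "rz": -0.053, "dx": 365, "dy": -159, "dz": -15, "grip": 85},
    {"rx": -0.621, "ry": 0.027, "rz": -0.053, "dx": 365, "dy": -159, "dz": -15, "grip": 85}
  ]
}}

```text
clock: 10.12
eef_pos: [0.6131, -0.1004, 0.2653]
tool_rot: [0.22, 0.693, -0.654, -0.207]
wrist_force: [0.7, 0.4, -0.1]
gripper_width: 0.0849
```

```bash
python3 - <<'E'
from h import *
from station import robot
print(jaw(),st()[0]["torque"]);go(WP(WC+.19*AX),kn(180))
c=robot.camera("wrist");cv2.imwrite("pics/w5.png",c["img"][:,:,::-1])
s,r,p=st();T=c["T_tool_cam"]; K=c["intrinsics"]
def pw(P):
    q=r.inv().apply(np.array(P)-p); q=T[:3,:3].T@(q-T[:3,3]); th=np.arctan2(np.hypot(q[0],q[1]),q[2]); a=np.arctan2(q[1],q[0])
    return np.round([K[0,2]+K[0,0]*th*np.cos(a),K[1,2]+K[0,0]*th*np.sin(a)],1)
print("knobtop",pw(WP(WC+.068*AX)),"spindle",pw(WP([0,.1,.102])))
for a in range(0,360,45): print(a,pw(WP(WC+.026*AX+.08*(np.cos(np.radians(a))*LOW+np.sin(np.radians(a))*YW))))
E
```

```text
(np.float64(179.79370192837996), np.float64(0.9999949461066239)) [ 0.17701652 -1.82004041  0.0208813 ]
t 10.12 d mm [-2.   1.6 -1.7] rv [ 0.0026  0.0018 -0.0036] rows>= 0.1 0.0 q [ 0.127  0.641  0.418 -0.042 -1.96  -0.073]
knobtop [252.7 187.1] spindle [248.2 312.4]
0 [177.7 178. ]
45 [201.6 227.7]
90 [252.4 247. ]
135 [303.2 227.4]
180 [326.9 177.7]
225 [307.2 124.1]
270 [252.3 100.6]
315 [197.3 124.2]
```

View pics/w5.png

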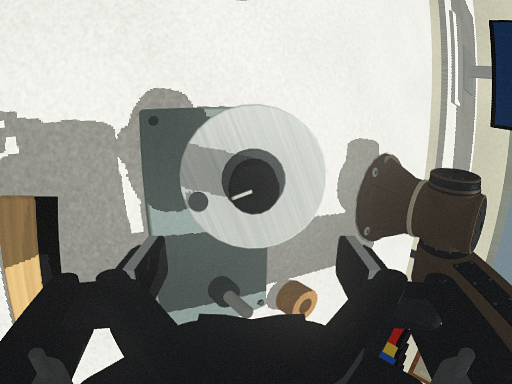

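The wrist picture shows the wheel centred at about (253,176), the knob top at (254,186) and the plug at (198,202). These are within about 2 px of the predictions. Now descend along the shaft.

>>> {"name": "apply_moves", "arguments": {
  "series": [
    {"rx": 0.002, "ry": 0.002, "rz": -0.003, "dx": -2, "dy": 1.5, "dz": 35, "grip": 85},
    {"rx": 0.002, "ry": 0.002, "rz": -0.003, "dx": -2, "dy": 1.5, "dz": 70, "grip": 85},
    {"rx": 0.002, "ry": 0.002, "rz": -0.003, "dx": -2, "dy": 1.5, "dz": 105, "grip": 85},
    {"rx": 0.002, "ry": 0.002, "rz": -0.003, "dx": -2, "dy": 1.5, "dz": 130, "grip": 85},
    {"rx": 0.002, "ry": 0.002, "rz": -0.003, "dx": -2, "dy": 1.5, "dz": 145, "grip": 85},
    {"rx": 0.002, "ry": 0.002, "rz": -0.003, "dx": -2, "dy": 1.5, "dz": 151, "grip": 85},
    {"rx": 0.002, "ry": 0.002, "rz": -0.003, "dx": -2, "dy": 1.5, "dz": 151, "grip": 85}
  ]
}}

```text
clock: 10.75
eef_pos: [0.524, -0.1012, 0.1431]
tool_rot: [0.22, 0.696, -0.652, -0.206]
wrist_force: [-0.1, 0.5, 0.5]
gripper_width: 0.0851
```

```bash
python3 -c "
from h import *
print(jaw(),st()[0]['torque'],st()[0]['wrist_force']);go(WP(WC+.036*AX),kn(180))"
```

```text
(np.float64(-179.8655920512553), np.float64(0.9999979948834354)) [ 0.09987682 -1.7869689   0.00844776] [-0.06693834  0.5451654   0.54810468]
t 10.75 d mm [ 2.7 -1.2  1.1] rv [ 0.0011 -0.0017  0.0023] rows>= 0.1 0.0 q [ 0.143  0.58   0.021 -0.045 -1.622 -0.067]
```

>>> {"name": "apply_moves", "arguments": {
  "series": [
    {"rx": 0, "ry": 0, "rz": 0, "dx": 2.5, "dy": -1, "dz": 1, "grip": 85},
    {"rx": 0, "ry": 0, "rz": 0, "dx": 2.5, "dy": -1, "dz": 1, "grip": 85},
    {"rx": 0, "ry": 0, "rz": 0, "dx": 2.5, "dy": -1, "dz": 1, "grip": 30},
    {"rx": 0, "ry": 0, "rz": 0, "dx": 2.5, "dy": -1, "dz": 1, "grip": 30},
    {"rx": 0, "ry": 0, "rz": 0, "dx": 2.5, "dy": -1, "dz": 1, "grip": 30},
    {"rx": 0, "ry": 0, "rz": 0, "dx": 2.5, "dy": -1, "dz": 1, "grip": 30},
    {"rx": 0, "ry": 0, "rz": 0, "dx": 2.5, "dy": -1, "dz": 1, "grip": 30},
    {"rx": 0, "ry": 0, "rz": 0, "dx": 2.5, "dy": -1, "dz": 1, "grip": 30},
    {"rx": 0, "ry": 0, "rz": 0, "dx": 2.5, "dy": -1, "dz": 1, "grip": 30}
  ]
}}

```text
clock: 11.5
eef_pos: [0.5244, -0.1038, 0.1428]
tool_rot: [0.22, 0.696, -0.652, -0.206]
wrist_force: [-0.5, 1.0, 4.8]
gripper_width: 0.0467
```

```bash
cat >> h.py <<'E'
def rep():
    s,r,p=st();a,c=jaw();w=WP(WC)
    d=p-w;al=d@ax;lat=d-al*ax
    print("t %.2f jaw %.1f tilt %.2f deg along %.1f lat(lo,yw) %.1f %.1f mm axT %.3f F(ax,lo,yw) %s w %.4f q6 %.2f"%(s["clock"],a,np.degrees(np.arccos(min(1,c))),al*1e3,lat@lo*1e3,lat@yw*1e3,s["torque"]@ax,np.round([s["wrist_force"]@v for v in(ax,lo,yw)],1),s["gripper_width"],s["q"][5]), "T",s["torque"].round(3))
E
python3 -c "
from h import *
rep()"
```

```text
t 11.50 jaw -179.9 tilt 0.13 deg along 37.0 lat(lo,yw) -0.8 0.1 mm axT -0.064 F(ax,lo,yw) [ 3.7 -3.1  1. ] w 0.0467 q6 -0.06 T [ 0.327 -0.376 -0.29 ]
```

>>> {"name": "apply_moves", "arguments": {
  "series": [
    {"rx": 0, "ry": 0, "rz": 0.06, "dx": 0, "dy": 0, "dz": 0, "grip": 30},
    {"rx": 0, "ry": 0, "rz": 0.12, "dx": 0, "dy": 0, "dz": 0, "grip": 30},
    {"rx": 0, "ry": 0, "rz": 0.18, "dx": 0, "dy": 0, "dz": 0, "grip": 30},
    {"rx": 0, "ry": 0, "rz": 0.24, "dx": 0, "dy": 0, "dz": 0, "grip": 30},
    {"rx": 0, "ry": 0, "rz": 0.3, "dx": 0, "dy": 0, "dz": 0, "grip": 30}
  ]
}}

```text
clock: 11.92
eef_pos: [0.5244, -0.1038, 0.1429]
tool_rot: [-0.249, -0.589, 0.75, 0.171]
wrist_force: [0.4, 0.4, -0.2]
gripper_width: 0.0466
```

```bash
python3 -c "
from h import *
rep()"
```

```text
t 11.92 jaw 162.8 tilt 0.13 deg along 37.1 lat(lo,yw) -0.9 0.0 mm axT 0.122 F(ax,lo,yw) [0.1 0.4 0.3] w 0.0466 q6 -0.37 T [ 0.224 -1.675  0.065]
```

>>> {"name": "apply_moves", "arguments": {
  "series": [
    {"rx": 0, "ry": 0, "rz": 0.06, "dx": 0, "dy": 0, "dz": 0, "grip": 30},
    {"rx": 0, "ry": 0, "rz": 0.12, "dx": 0, "dy": 0, "dz": 0, "grip": 30},
    {"rx": 0, "ry": 0, "rz": 0.18, "dx": 0, "dy": 0, "dz": 0, "grip": 30},
    {"rx": 0, "ry": 0, "rz": 0.24, "dx": 0, "dy": 0, "dz": 0, "grip": 30},
    {"rx": 0, "ry": 0, "rz": 0.3, "dx": 0, "dy": 0, "dz": 0, "grip": 30}
  ]
}}

```text
clock: 12.33
eef_pos: [0.5244, -0.1038, 0.1429]
tool_rot: [-0.271, -0.469, 0.83, 0.131]
wrist_force: [0.0, 0.5, 0.7]
gripper_width: 0.0465
```

```bash
python3 -c "
from h import *
rep()"
```

```text
t 12.33 jaw 145.4 tilt 0.13 deg along 37.1 lat(lo,yw) -0.9 0.1 mm axT 0.099 F(ax,lo,yw) [ 0.6 -0.3  0.5] w 0.0465 q6 -0.67 T [ 0.284 -1.706 -0.004]
```

>>> {"name": "apply_moves", "arguments": {
  "series": [
    {"rx": 0, "ry": 0, "rz": 0.06, "dx": 0, "dy": 0, "dz": 0, "grip": 30},
    {"rx": 0, "ry": 0, "rz": 0.12, "dx": 0, "dy": 0, "dz": 0, "grip": 30},
    {"rx": 0, "ry": 0, "rz": 0.18, "dx": 0, "dy": 0, "dz": 0, "grip": 30},
    {"rx": 0, "ry": 0, "rz": 0.24, "dx": 0, "dy": 0, "dz": 0, "grip": 30},
    {"rx": 0, "ry": 0, "rz": 0.3, "dx": 0, "dy": 0, "dz": 0, "grip": 30}
  ]
}}

```text
clock: 12.75
eef_pos: [0.5244, -0.1038, 0.1429]
tool_rot: [-0.288, -0.339, 0.891, 0.089]
wrist_force: [-0.6, 0.1, -0.6]
gripper_width: 0.0468
```

```bash
python3 -c "
from h import *
rep()"
```

```text
t 12.75 jaw 128.1 tilt 0.12 deg along 37.1 lat(lo,yw) -0.9 0.1 mm axT 0.032 F(ax,lo,yw) [-0.8 -0.2  0.1] w 0.0468 q6 -0.97 T [ 0.337 -1.71  -0.123]
```

>>> {"name": "apply_moves", "arguments": {
  "series": [
    {"rx": 0, "ry": 0, "rz": 0.06, "dx": 0, "dy": 0, "dz": 0, "grip": 30},
    {"rx": 0, "ry": 0, "rz": 0.12, "dx": 0, "dy": 0, "dz": 0, "grip": 30},
    {"rx": 0, "ry": 0, "rz": 0.18, "dx": 0, "dy": 0, "dz": 0, "grip": 30},
    {"rx": 0, "ry": 0, "rz": 0.24, "dx": 0, "dy": 0, "dz": 0, "grip": 30},
    {"rx": 0, "ry": 0, "rz": 0.3, "dx": 0, "dy": 0, "dz": 0, "grip": 30}
  ]
}}

```text
clock: 13.17
eef_pos: [0.5245, -0.1038, 0.1428]
tool_rot: [-0.298, -0.2, 0.932, 0.045]
wrist_force: [0.6, -0.1, -0.4]
gripper_width: 0.0463
```

```bash
python3 -c "
from h import *
rep()"
```

```text
t 13.17 jaw 110.7 tilt 0.11 deg along 37.1 lat(lo,yw) -0.8 0.1 mm axT -0.011 F(ax,lo,yw) [ 0.   0.7 -0.1] w 0.0463 q6 -1.28 T [ 0.34  -1.707 -0.178]
```

>>> {"name": "apply_moves", "arguments": {
  "series": [
    {"rx": 0, "ry": 0, "rz": 0.06, "dx": 0, "dy": 0, "dz": 0, "grip": 30},
    {"rx": 0, "ry": 0, "rz": 0.12, "dx": 0, "dy": 0, "dz": 0, "grip": 30},
    {"rx": 0, "ry": 0, "rz": 0.18, "dx": 0, "dy": 0, "dz": 0, "grip": 30},
    {"rx": 0, "ry": 0, "rz": 0.24, "dx": 0, "dy": 0, "dz": 0, "grip": 30},
    {"rx": 0, "ry": 0, "rz": 0.3, "dx": 0, "dy": 0, "dz": 0, "grip": 30}
  ]
}}

```text
clock: 13.58
eef_pos: [0.5245, -0.1038, 0.1428]
tool_rot: [-0.302, -0.057, 0.952, -0.001]
wrist_force: [-0.2, -0.4, -0.3]
gripper_width: 0.0467
```

```bash
python3 -c "
from h import *
rep()"
```

```text
t 13.58 jaw 93.3 tilt 0.10 deg along 37.1 lat(lo,yw) -0.8 0.1 mm axT -0.021 F(ax,lo,yw) [-0.4 -0.1 -0.3] w 0.0467 q6 -1.58 T [ 0.385 -1.794 -0.217]
```

>>> {"name": "apply_moves", "arguments": {
  "series": [
    {"rx": 0, "ry": 0, "rz": 0.06, "dx": 0, "dy": 0, "dz": 0, "grip": 30},
    {"rx": 0, "ry": 0, "rz": 0.12, "dx": 0, "dy": 0, "dz": 0, "grip": 30},
    {"rx": 0, "ry": 0, "rz": 0.18, "dx": 0, "dy": 0, "dz": 0, "grip": 30},
    {"rx": 0, "ry": 0, "rz": 0.24, "dx": 0, "dy": 0, "dz": 0, "grip": 30},
    {"rx": 0, "ry": 0, "rz": 0.3, "dx": 0, "dy": 0, "dz": 0, "grip": 30}
  ]
}}

```text
clock: 14.0
eef_pos: [0.5245, -0.1038, 0.1428]
tool_rot: [-0.298, 0.088, 0.949, -0.046]
wrist_force: [-0.5, -1.0, -0.6]
gripper_width: 0.0464
```

```bash
python3 -c "
from h import *
rep()"
```

```text
t 14.00 jaw 75.9 tilt 0.10 deg along 37.1 lat(lo,yw) -0.8 0.0 mm axT 0.016 F(ax,lo,yw) [-0.8 -0.1 -0.9] w 0.0464 q6 -1.88 T [ 0.392 -1.819 -0.176]
```

>>> {"name": "apply_moves", "arguments": {
  "series": [
    {"rx": 0, "ry": 0, "rz": 0.06, "dx": 0, "dy": 0, "dz": 0, "grip": 30},
    {"rx": 0, "ry": 0, "rz": 0.12, "dx": 0, "dy": 0, "dz": 0, "grip": 30},
    {"rx": 0, "ry": 0, "rz": 0.18, "dx": 0, "dy": 0, "dz": 0, "grip": 30},
    {"rx": 0, "ry": 0, "rz": 0.24, "dx": 0, "dy": 0, "dz": 0, "grip": 30},
    {"rx": 0, "ry": 0, "rz": 0.3, "dx": 0, "dy": 0, "dz": 0, "grip": 30}
  ]
}}

```text
clock: 14.42
eef_pos: [0.5245, -0.1039, 0.1428]
tool_rot: [-0.288, 0.23, 0.925, -0.09]
wrist_force: [-1.8, -0.9, -0.3]
gripper_width: 0.0464
```

```bash
python3 -c "
from h import *
rep()"
```

```text
t 14.42 jaw 58.6 tilt 0.12 deg along 37.0 lat(lo,yw) -0.8 -0.0 mm axT -0.046 F(ax,lo,yw) [-1.3 -1.4 -0.8] w 0.0464 q6 -2.18 T [ 0.318 -1.84  -0.199]
```

>>> {"name": "apply_moves", "arguments": {
  "series": [
    {"rx": 0, "ry": 0, "rz": 0.06, "dx": 0, "dy": 0, "dz": 0, "grip": 30},
    {"rx": 0, "ry": 0, "rz": 0.12, "dx": 0, "dy": 0, "dz": 0, "grip": 30},
    {"rx": 0, "ry": 0, "rz": 0.18, "dx": 0, "dy": 0, "dz": 0, "grip": 30},
    {"rx": 0, "ry": 0, "rz": 0.24, "dx": 0, "dy": 0, "dz": 0, "grip": 30},
    {"rx": 0, "ry": 0, "rz": 0.3, "dx": 0, "dy": 0, "dz": 0, "grip": 30}
  ]
}}

```text
clock: 14.83
eef_pos: [0.5245, -0.1039, 0.1428]
tool_rot: [-0.271, 0.367, 0.88, -0.132]
wrist_force: [-0.8, -0.4, -1.2]
gripper_width: 0.0464
```

```bash
python3 -c "
from h import *
rep()"
```

```text
t 14.83 jaw 41.2 tilt 0.14 deg along 37.0 lat(lo,yw) -0.8 -0.0 mm axT 0.051 F(ax,lo,yw) [-1.4  0.  -0.4] w 0.0464 q6 -2.49 T [ 0.286 -1.856 -0.057]
```

>>> {"name": "apply_moves", "arguments": {
  "series": [
    {"rx": 0, "ry": 0, "rz": 0.06, "dx": 0, "dy": 0, "dz": 0, "grip": 30},
    {"rx": 0, "ry": 0, "rz": 0.12, "dx": 0, "dy": 0, "dz": 0, "grip": 30},
    {"rx": 0, "ry": 0, "rz": 0.18, "dx": 0, "dy": 0, "dz": 0, "grip": 30},
    {"rx": 0, "ry": 0, "rz": 0.24, "dx": 0, "dy": 0, "dz": 0, "grip": 30},
    {"rx": 0, "ry": 0, "rz": 0.3, "dx": 0, "dy": 0, "dz": 0, "grip": 30}
  ]
}}

```text
clock: 15.25
eef_pos: [0.5245, -0.1039, 0.1428]
tool_rot: [-0.248, 0.496, 0.814, -0.171]
wrist_force: [-1.1, -1.0, -0.0]
gripper_width: 0.0464
```

```bash
python3 -c "
from h import *
rep()"
```

```text
t 15.25 jaw 23.8 tilt 0.16 deg along 37.1 lat(lo,yw) -0.8 -0.0 mm axT 0.059 F(ax,lo,yw) [-0.6 -0.9 -0.9] w 0.0464 q6 -2.79 T [ 0.298 -1.893 -0.054]
```

>>> {"name": "apply_moves", "arguments": {
  "series": [
    {"rx": 0, "ry": 0, "rz": -0.06, "dx": 0, "dy": 0, "dz": 0, "grip": 30},
    {"rx": 0, "ry": 0, "rz": -0.12, "dx": 0, "dy": 0, "dz": 0, "grip": 30},
    {"rx": 0, "ry": 0, "rz": -0.18, "dx": 0, "dy": 0, "dz": 0, "grip": 30},
    {"rx": 0, "ry": 0, "rz": -0.24, "dx": 0, "dy": 0, "dz": 0, "grip": 30},
    {"rx": 0, "ry": 0, "rz": -0.3, "dx": 0, "dy": 0, "dz": 0, "grip": 30}
  ]
}}

```text
clock: 15.67
eef_pos: [0.5245, -0.1039, 0.1428]
tool_rot: [-0.271, 0.368, 0.88, -0.132]
wrist_force: [-0.6, -0.4, 0.6]
gripper_width: 0.0464
```

```bash
python3 -c "
from h import *
rep()"
```

```text
t 15.67 jaw 41.1 tilt 0.18 deg along 37.1 lat(lo,yw) -0.8 -0.0 mm axT -0.249 F(ax,lo,yw) [ 0.1 -0.9 -0.4] w 0.0464 q6 -2.49 T [ 0.211 -1.781 -0.375]
```

>>> {"name": "apply_moves", "arguments": {
  "series": [
    {"rx": 0, "ry": 0, "rz": -0.06, "dx": 0, "dy": 0, "dz": 0, "grip": 30},
    {"rx": 0, "ry": 0, "rz": -0.12, "dx": 0, "dy": 0, "dz": 0, "grip": 30},
    {"rx": 0, "ry": 0, "rz": -0.18, "dx": 0, "dy": 0, "dz": 0, "grip": 30},
    {"rx": 0, "ry": 0, "rz": -0.24, "dx": 0, "dy": 0, "dz": 0, "grip": 30},
    {"rx": 0, "ry": 0, "rz": -0.3, "dx": 0, "dy": 0, "dz": 0, "grip": 30}
  ]
}}

```text
clock: 16.08
eef_pos: [0.5245, -0.1038, 0.1428]
tool_rot: [-0.288, 0.231, 0.925, -0.089]
wrist_force: [0.4, 0.1, -0.5]
gripper_width: 0.0467
```

```bash
python3 -c "
from h import *
rep()"
```

```text
t 16.08 jaw 58.5 tilt 0.20 deg along 37.0 lat(lo,yw) -0.8 0.0 mm axT -0.278 F(ax,lo,yw) [-0.2  0.6  0.1] w 0.0467 q6 -2.18 T [ 0.11  -1.777 -0.34 ]
```

>>> {"name": "apply_moves", "arguments": {
  "series": [
    {"rx": 0, "ry": 0, "rz": -0.06, "dx": 0, "dy": 0, "dz": 0, "grip": 30},
    {"rx": 0, "ry": 0, "rz": -0.12, "dx": 0, "dy": 0, "dz": 0, "grip": 30},
    {"rx": 0, "ry": 0, "rz": -0.18, "dx": 0, "dy": 0, "dz": 0, "grip": 30},
    {"rx": 0, "ry": 0, "rz": -0.24, "dx": 0, "dy": 0, "dz": 0, "grip": 30},
    {"rx": 0, "ry": 0, "rz": -0.3, "dx": 0, "dy": 0, "dz": 0, "grip": 30}
  ]
}}

```text
clock: 16.5
eef_pos: [0.5245, -0.1038, 0.1428]
tool_rot: [-0.298, 0.089, 0.949, -0.045]
wrist_force: [-0.3, 0.8, 0.1]
gripper_width: 0.0465
```

```bash
python3 -c "
from h import *
rep()"
```

```text
t 16.50 jaw 75.8 tilt 0.22 deg along 37.0 lat(lo,yw) -0.8 0.0 mm axT -0.286 F(ax,lo,yw) [-0.1 -0.3  0.8] w 0.0465 q6 -1.88 T [ 0.044 -1.731 -0.305]
```

>>> {"name": "apply_moves", "arguments": {
  "series": [
    {"rx": 0, "ry": 0, "rz": -0.06, "dx": 0, "dy": 0, "dz": 0, "grip": 30},
    {"rx": 0, "ry": 0, "rz": -0.12, "dx": 0, "dy": 0, "dz": 0, "grip": 30},
    {"rx": 0, "ry": 0, "rz": -0.18, "dx": 0, "dy": 0, "dz": 0, "grip": 30},
    {"rx": 0, "ry": 0, "rz": -0.24, "dx": 0, "dy": 0, "dz": 0, "grip": 30},
    {"rx": 0, "ry": 0, "rz": -0.3, "dx": 0, "dy": 0, "dz": 0, "grip": 30}
  ]
}}

```text
clock: 16.92
eef_pos: [0.5245, -0.1038, 0.1428]
tool_rot: [-0.302, -0.055, 0.952, 0.001]
wrist_force: [-0.5, 1.4, -0.3]
gripper_width: 0.0466
```

```bash
python3 -c "
from h import *
rep()"
```

```text
t 16.92 jaw 93.1 tilt 0.23 deg along 37.1 lat(lo,yw) -0.8 0.1 mm axT -0.296 F(ax,lo,yw) [-0.5 -0.1  1.5] w 0.0466 q6 -1.58 T [ 0.009 -1.773 -0.291]
```

>>> {"name": "apply_moves", "arguments": {
  "series": [
    {"rx": 0, "ry": 0, "rz": -0.07, "dx": 0, "dy": 0, "dz": 0, "grip": 30},
    {"rx": 0, "ry": 0, "rz": -0.14, "dx": 0, "dy": 0, "dz": 0, "grip": 30},
    {"rx": 0, "ry": 0, "rz": -0.21, "dx": 0, "dy": 0, "dz": 0, "grip": 30},
    {"rx": 0, "ry": 0, "rz": -0.28, "dx": 0, "dy": 0, "dz": 0, "grip": 30},
    {"rx": 0, "ry": 0, "rz": -0.35, "dx": 0, "dy": 0, "dz": 0, "grip": 30}
  ]
}}

```text
clock: 17.33
eef_pos: [0.5244, -0.1038, 0.1428]
tool_rot: [-0.297, -0.221, 0.927, 0.054]
wrist_force: [-1.5, 0.7, -0.7]
gripper_width: 0.0468
```

```bash
python3 -c "
from h import *
rep()"
```

```text
t 17.33 jaw 113.4 tilt 0.25 deg along 37.1 lat(lo,yw) -0.8 0.1 mm axT -0.321 F(ax,lo,yw) [-1.4 -0.8  0.8] w 0.0468 q6 -1.23 T [-0.114 -1.788 -0.235]
```

>>> {"name": "apply_moves", "arguments": {
  "series": [
    {"rx": 0, "ry": 0, "rz": -0.07, "dx": 0, "dy": 0, "dz": 0, "grip": 30},
    {"rx": 0, "ry": 0, "rz": -0.14, "dx": 0, "dy": 0, "dz": 0, "grip": 30},
    {"rx": 0, "ry": 0, "rz": -0.21, "dx": 0, "dy": 0, "dz": 0, "grip": 30},
    {"rx": 0, "ry": 0, "rz": -0.28, "dx": 0, "dy": 0, "dz": 0, "grip": 30},
    {"rx": 0, "ry": 0, "rz": -0.35, "dx": 0, "dy": 0, "dz": 0, "grip": 30}
  ]
}}

```text
clock: 17.75
eef_pos: [0.5245, -0.1038, 0.1429]
tool_rot: [-0.283, -0.381, 0.874, 0.105]
wrist_force: [-1.1, 1.3, -0.7]
gripper_width: 0.0466
```

```bash
python3 -c "
from h import *
rep()"
```

```text
t 17.75 jaw 133.6 tilt 0.26 deg along 37.1 lat(lo,yw) -0.8 0.1 mm axT -0.264 F(ax,lo,yw) [-1.1 -0.5  1.4] w 0.0466 q6 -0.87 T [-0.087 -1.814 -0.184]
```

>>> {"name": "apply_moves", "arguments": {
  "series": [
    {"rx": 0, "ry": 0, "rz": -0.07, "dx": 0, "dy": 0, "dz": 0, "grip": 30},
    {"rx": 0, "ry": 0, "rz": -0.14, "dx": 0, "dy": 0, "dz": 0, "grip": 30},
    {"rx": 0, "ry": 0, "rz": -0.21, "dx": 0, "dy": 0, "dz": 0, "grip": 30},
    {"rx": 0, "ry": 0, "rz": -0.28, "dx": 0, "dy": 0, "dz": 0, "grip": 30},
    {"rx": 0, "ry": 0, "rz": -0.35, "dx": 0, "dy": 0, "dz": 0, "grip": 30}
  ]
}}

```text
clock: 18.17
eef_pos: [0.5244, -0.1037, 0.1429]
tool_rot: [-0.26, -0.528, 0.794, 0.153]
wrist_force: [-2.0, 0.5, -1.1]
gripper_width: 0.0465
```

```bash
python3 - <<'E'
from h import *
rep()
a0,_=jaw();t0=st()[0]["torque"]@ax
E
```

```text
t 18.17 jaw 153.8 tilt 0.27 deg along 37.1 lat(lo,yw) -0.9 0.1 mm axT -0.311 F(ax,lo,yw) [-2.  -1.   0.6] w 0.0465 q6 -0.52 T [-0.072 -1.823 -0.25 ]
```

```bash
python3 - <<'E'
from h import *
A=np.array([162.8,145.4,128.1,110.7,93.3,75.9,58.6,41.2,23.8,41.1,58.5,75.8,93.1,113.4,133.6,153.8])
T=np.array([.122,.099,.032,-.011,-.021,.016,-.046,.051,.059,-.249,-.278,-.286,-.296,-.321,-.264,-.311])
S=np.r_[np.ones(9),-np.ones(7)]
f=lambda p,sel:(p[0]+p[1]*S-.155*np.sin(np.radians(A-p[2]))-T)[sel]
for nm,sel in [("all",slice(None)),("fwd",slice(0,9)),("back",slice(9,16))]:
    if nm=="all": g=lambda p:f(p,sel); r=least_squares(g,[0,.132,0]);print(nm,r.x,r.cost)
    g=lambda p:(p[0]-.155*np.sin(np.radians(A-p[1]))-T)[sel]
    for x0 in(0,180): r=least_squares(g,[0,x0]);print(nm,r.x,r.cost)
g=lambda p:p[0]+p[1]*S+p[2]*np.sin(np.radians(A))+p[3]*np.cos(np.radians(A))-T
r=least_squares(g,[0,.1,0,0]);print(r.x,r.fun.round(3),np.hypot(*r.x[2:]))
E
```

```text
all [-0.00922526  0.15408219 -0.12291837] 0.00779982496085212
all [0.01028936 2.06696529] 0.19464628196830358
all [ -0.22292034 189.28158176] 0.2540134147417966
fwd [ 0.14232841 -9.38368983] 0.002328474022587373
fwd [-7.24489168e-02  2.01734797e+02] 0.028936567125276473
back [-0.16502557 16.31095978] 0.002101335188710573
back [ -0.40910425 178.01484192] 0.005347842414054049
[-0.0271761   0.15500272 -0.13141335 -0.00212461] [-0.031 -0.044 -0.006  0.017  0.018 -0.016  0.061 -0.011  0.014 -0.021
 -0.017 -0.024 -0.017  0.019 -0.012  0.073] 0.1314305194271561
```

Torque fit: the weight sits about at the jaw angle (φ ≈ jaw ± 15°, amplitude 0.13 against 0.155 nominal). To check by release, I go to jaw ≈ 95° and let go.

>>> {"name": "apply_moves", "arguments": {
  "series": [
    {"rx": 0, "ry": 0, "rz": 0.1, "dx": 0, "dy": 0, "dz": 0, "grip": 30},
    {"rx": 0, "ry": 0, "rz": 0.2, "dx": 0, "dy": 0, "dz": 0, "grip": 30},
    {"rx": 0, "ry": 0, "rz": 0.3, "dx": 0, "dy": 0, "dz": 0, "grip": 30},
    {"rx": 0, "ry": 0, "rz": 0.4, "dx": 0, "dy": 0, "dz": 0, "grip": 30},
    {"rx": 0, "ry": 0, "rz": 0.5, "dx": 0, "dy": 0, "dz": 0, "grip": 30},
    {"rx": 0, "ry": 0, "rz": 0.6, "dx": 0, "dy": 0, "dz": 0, "grip": 30},
    {"rx": 0, "ry": 0, "rz": 0.7, "dx": 0, "dy": 0, "dz": 0, "grip": 30},
    {"rx": 0, "ry": 0, "rz": 0.8, "dx": 0, "dy": 0, "dz": 0, "grip": 30},
    {"rx": 0, "ry": 0, "rz": 0.9, "dx": 0, "dy": 0, "dz": 0, "grip": 30},
    {"rx": 0, "ry": 0, "rz": 1.0, "dx": 0, "dy": 0, "dz": 0, "grip": 30},
    {"rx": 0, "ry": 0, "rz": 1.0, "dx": 0, "dy": 0, "dz": 0, "grip": 30},
    {"rx": 0, "ry": 0, "rz": 1.0, "dx": 0, "dy": 0, "dz": 0, "grip": 30}
  ]
}}

```text
clock: 19.17
eef_pos: [0.5245, -0.1038, 0.1428]
tool_rot: [-0.302, -0.084, 0.95, 0.01]
wrist_force: [-0.4, 0.5, -0.5]
gripper_width: 0.0469
```

```bash
python3 - <<'E'
from h import *
from station import robot
rep()
for n in ["wrist","scene","side"]:
    c=robot.camera(n);cv2.imwrite(f"pics/a_{n}.png",c["img"][:,:,::-1])
a=[cv2.imread(f"pics/a_{n}.png") for n in ["wrist","scene","side"]]
cv2.imwrite("pics/a1.png",np.hstack([cv2.resize(a[0][:,:],(400,300)),cv2.resize(a[1][140:240,160:294],(400,300))]))
cv2.imwrite("pics/a2.png",cv2.resize(a[2][180:300,180:340],(800,600)))
E
```

```text
t 19.17 jaw 96.7 tilt 0.27 deg along 37.1 lat(lo,yw) -0.8 0.1 mm axT -0.290 F(ax,lo,yw) [-0.6 -0.   0.5] w 0.0469 q6 -1.52 T [-0.199 -1.811 -0.137]
```

View pics/a1.png

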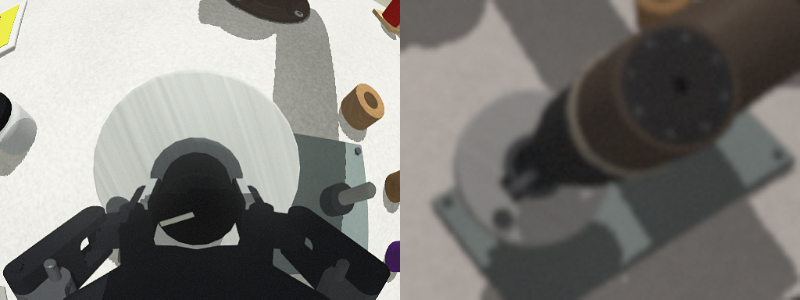

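View pics/a2.png

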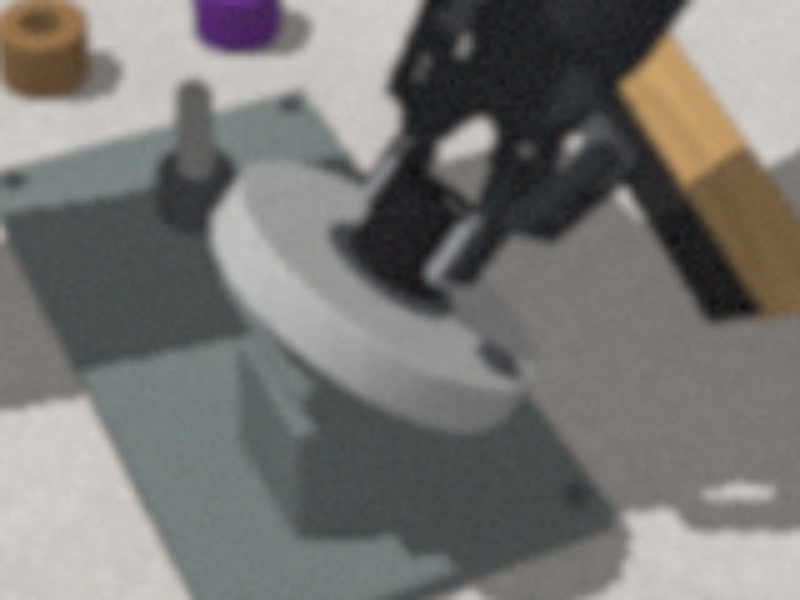

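Before release, the plug shows in the scene at (193,213) and in the side view at (279,251). That puts it at −63°, which agrees with jaw −160°. Now open and wait.

>>> {"name": "apply_moves", "arguments": {
  "series": [
    {"rx": 0, "ry": 0, "rz": 0, "dx": 0, "dy": 0, "dz": 0, "grip": 85},
    {"rx": 0, "ry": 0, "rz": 0, "dx": 0, "dy": 0, "dz": 0, "grip": 85},
    {"rx": 0, "ry": 0, "rz": 0, "dx": 0, "dy": 0, "dz": 0, "grip": 85},
    {"rx": 0, "ry": 0, "rz": 0, "dx": 0, "dy": 0, "dz": 0, "grip": 85},
    {"rx": 0, "ry": 0, "rz": 0, "dx": 0, "dy": 0, "dz": 0, "grip": 85},
    {"rx": 0, "ry": 0, "rz": 0, "dx": 0, "dy": 0, "dz": 0, "grip": 85},
    {"rx": 0, "ry": 0, "rz": 0, "dx": 0, "dy": 0, "dz": 0, "grip": 85},
    {"rx": 0, "ry": 0, "rz": 0, "dx": 0, "dy": 0, "dz": 0, "grip": 85},
    {"rx": 0, "ry": 0, "rz": 0, "dx": 0, "dy": 0, "dz": 0, "grip": 85},
    {"rx": 0, "ry": 0, "rz": 0, "dx": 0, "dy": 0, "dz": 0, "grip": 85},
    {"rx": 0, "ry": 0, "rz": 0, "dx": 0, "dy": 0, "dz": 0, "grip": 85},
    {"rx": 0, "ry": 0, "rz": 0, "dx": 0, "dy": 0, "dz": 0, "grip": 85}
  ]
}}

```text
clock: 20.32
eef_pos: [0.5245, -0.1038, 0.1428]
tool_rot: [-0.302, -0.084, 0.95, 0.01]
wrist_force: [-0.5, 0.1, 0.1]
gripper_width: 0.085
```

>>> {"name": "apply_moves", "arguments": {
  "series": [
    {"rx": 0, "ry": 0, "rz": 0, "dx": 0, "dy": 0, "dz": 0, "grip": 85},
    {"rx": 0, "ry": 0, "rz": 0, "dx": 0, "dy": 0, "dz": 0, "grip": 85},
    {"rx": 0, "ry": 0, "rz": 0, "dx": 0, "dy": 0, "dz": 0, "grip": 85},
    {"rx": 0, "ry": 0, "rz": 0, "dx": 0, "dy": 0, "dz": 0, "grip": 85},
    {"rx": 0, "ry": 0, "rz": 0, "dx": 0, "dy": 0, "dz": 0, "grip": 85},
    {"rx": 0, "ry": 0, "rz": 0, "dx": 0, "dy": 0, "dz": 0, "grip": 85},
    {"rx": 0, "ry": 0, "rz": 0, "dx": 0, "dy": 0, "dz": 0, "grip": 85},
    {"rx": 0, "ry": 0, "rz": 0, "dx": 0, "dy": 0, "dz": 0, "grip": 85},
    {"rx": 0, "ry": 0, "rz": 0, "dx": 0, "dy": 0, "dz": 0, "grip": 85},
    {"rx": 0, "ry": 0, "rz": 0, "dx": 0, "dy": 0, "dz": 0, "grip": 85},
    {"rx": 0, "ry": 0, "rz": 0, "dx": 0, "dy": 0, "dz": 0, "grip": 85},
    {"rx": 0, "ry": 0, "rz": 0, "dx": 0, "dy": 0, "dz": 0, "grip": 85}
  ]
}}

```text
clock: 21.32
eef_pos: [0.5244, -0.1038, 0.1428]
tool_rot: [-0.302, -0.084, 0.95, 0.01]
wrist_force: [-0.2, 0.3, -0.0]
gripper_width: 0.0849
```

```bash
python3 - <<'E'
from h import *
from station import robot
rep()
for n in ["wrist","scene","side"]:
    c=robot.camera(n);cv2.imwrite(f"pics/b_{n}.png",c["img"][:,:,::-1])
a=[cv2.imread(f"pics/b_{n}.png") for n in ["wrist","scene","side"]]
cv2.imwrite("pics/b1.png",np.hstack([cv2.resize(a[0][:,:],(400,300)),cv2.resize(a[1][140:240,160:294],(400,300))]))
cv2.imwrite("pics/b2.png",cv2.resize(a[2][180:300,180:340],(800,600)))
E
```

```text
t 21.32 jaw 96.7 tilt 0.27 deg along 37.0 lat(lo,yw) -0.8 0.1 mm axT -0.013 F(ax,lo,yw) [-0.1 -0.1  0.3] w 0.0849 q6 -1.52 T [ 0.115 -1.834 -0.017]
```

View pics/b1.png

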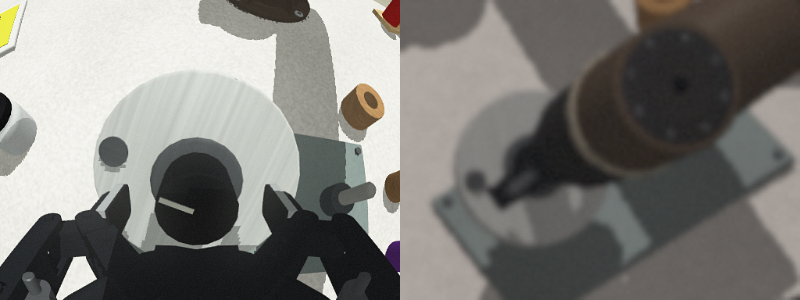

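View pics/b2.png

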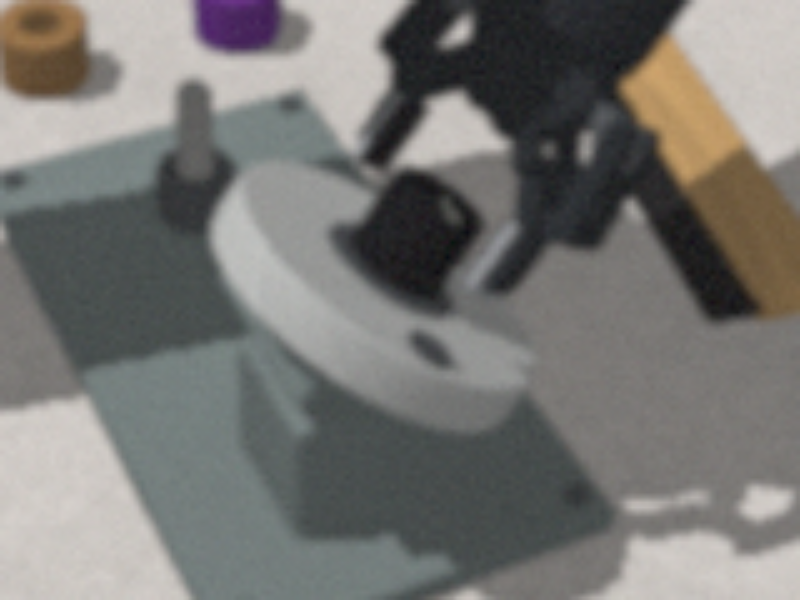

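>>> {"name": "apply_moves", "arguments": {
  "series": [
    {"rx": 0, "ry": 0, "rz": 0, "dx": 0, "dy": 0, "dz": 0, "grip": 85},
    {"rx": 0, "ry": 0, "rz": 0, "dx": 0, "dy": 0, "dz": 0, "grip": 85},
    {"rx": 0, "ry": 0, "rz": 0, "dx": 0, "dy": 0, "dz": 0, "grip": 85},
    {"rx": 0, "ry": 0, "rz": 0, "dx": 0, "dy": 0, "dz": 0, "grip": 85},
    {"rx": 0, "ry": 0, "rz": 0, "dx": 0, "dy": 0, "dz": 0, "grip": 85},
    {"rx": 0, "ry": 0, "rz": 0, "dx": 0, "dy": 0, "dz": 0, "grip": 85},
    {"rx": 0, "ry": 0, "rz": 0, "dx": 0, "dy": 0, "dz": 0, "grip": 85},
    {"rx": 0, "ry": 0, "rz": 0, "dx": 0, "dy": 0, "dz": 0, "grip": 85}
  ]
}}

```text
clock: 22.13
eef_pos: [0.5245, -0.1038, 0.1428]
tool_rot: [-0.302, -0.084, 0.95, 0.01]
wrist_force: [-0.7, 0.3, 0.6]
gripper_width: 0.085
```

```bash
python3 - <<'E'
from h import *
from station import robot
s,r,p=st();c=robot.camera("wrist");cv2.imwrite("pics/c_wrist.png",c["img"][:,:,::-1]);T=c["T_tool_cam"];K=c["intrinsics"]
b=cv2.imread("pics/b_wrist.png");d=cv2.absdiff(b,cv2.imread("pics/c_wrist.png")).max(2)
print("moving px",(d>40).sum(), (d[180:215,120:170]>40).sum())
cv2.imwrite("pics/c1.png",cv2.resize(c["img"][70:270,100:400,::-1],None,fx=2.6,fy=2.6,interpolation=cv2.INTER_CUBIC))
def pw(P):
    q=r.inv().apply(np.array(P)-p); q=T[:3,:3].T@(q-T[:3,3]); th=np.arctan2(np.hypot(q[0],q[1]),q[2]); a=np.arctan2(q[1],q[0])
    return np.array([K[0,2]+K[0,0]*th*np.cos(a),K[1,2]+K[0,0]*th*np.sin(a)])
pt=lambda a:WP(WC+.026*AX+.064*(np.cos(np.radians(a))*LOW+np.sin(np.radians(a))*YW))
for a in range(-125,-85,5): print(a,pw(pt(a)).round(1),(( pw(pt(a))-[100,70])*2.6).round(0),proj("side",pt(a))[0].round(1),proj("scene",pt(a))[0].round(1))
print("before");
for a in range(-80,-45,5): print(a,proj("side",pt(a))[0].round(1),proj("scene",pt(a))[0].round(1))
E
```

```text
moving px 71 0
-125 [159.8 160.7] [156. 236.] [257.5 245.9] [185.1 193.6]
-120 [154.2 168.7] [141. 257.] [259.8 247.2] [185.  195.5]
-115 [149.4 177.1] [129. 278.] [262.  248.4] [185.1 197.3]
-110 [145.6 185.8] [118. 301.] [264.2 249.5] [185.3 199.2]
-105 [142.6 194.6] [111. 324.] [266.3 250.5] [185.8 201. ]
-100 [140.5 203.6] [105. 347.] [268.4 251.3] [186.3 202.8]
-95 [139.3 212.7] [102. 371.] [270.3 251.9] [187.1 204.5]
-90 [138.9 221.7] [101. 394.] [272.2 252.5] [187.9 206.2]
before
-80 [275.5 253. ] [190.1 209.2]
-75 [277.  253.1] [191.4 210.6]
-70 [278.3 253. ] [192.7 211.9]
-65 [279.4 252.8] [194.2 213. ]
-60 [280.4 252.4] [195.8 214. ]
-55 [281.1 251.8] [197.4 214.9]
-50 [281.7 251.2] [199.1 215.6]
```

View pics/c1.png

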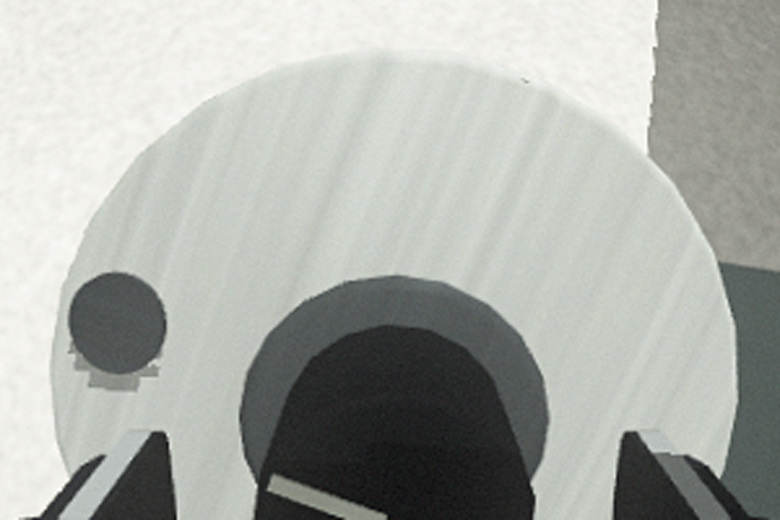

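The wheel turned by itself and stopped with the plug at about −105° (crop 117,322), so it turned about 42°. The weight is now 58° from lowest on the +y side, which matches the torque fit within about 3°. Regrip and turn 58° on (rz +1.01).

>>> {"name": "apply_moves", "arguments": {
  "series": [
    {"rx": 0, "ry": 0, "rz": 0, "dx": 0, "dy": 0, "dz": 0, "grip": 30},
    {"rx": 0, "ry": 0, "rz": 0, "dx": 0, "dy": 0, "dz": 0, "grip": 30},
    {"rx": 0, "ry": 0, "rz": 0, "dx": 0, "dy": 0, "dz": 0, "grip": 30},
    {"rx": 0, "ry": 0, "rz": 0, "dx": 0, "dy": 0, "dz": 0, "grip": 30},
    {"rx": 0, "ry": 0, "rz": 0, "dx": 0, "dy": 0, "dz": 0, "grip": 30},
    {"rx": 0, "ry": 0, "rz": 0, "dx": 0, "dy": 0, "dz": 0, "grip": 30},
    {"rx": 0, "ry": 0, "rz": 0, "dx": 0, "dy": 0, "dz": 0, "grip": 30}
  ]
}}

```text
clock: 22.77
eef_pos: [0.5247, -0.1038, 0.1431]
tool_rot: [-0.301, -0.084, 0.95, 0.01]
wrist_force: [1.0, -0.1, 4.4]
gripper_width: 0.0465
```

>>> {"name": "apply_moves", "arguments": {
  "series": [
    {"rx": 0, "ry": 0, "rz": 0.1, "dx": 0, "dy": 0, "dz": 0, "grip": 30},
    {"rx": 0, "ry": 0, "rz": 0.2, "dx": 0, "dy": 0, "dz": 0, "grip": 30},
    {"rx": 0, "ry": 0, "rz": 0.3, "dx": 0, "dy": 0, "dz": 0, "grip": 30},
    {"rx": 0, "ry": 0, "rz": 0.4, "dx": 0, "dy": 0, "dz": 0, "grip": 30},
    {"rx": 0, "ry": 0, "rz": 0.5, "dx": 0, "dy": 0, "dz": 0, "grip": 30},
    {"rx": 0, "ry": 0, "rz": 0.6, "dx": 0, "dy": 0, "dz": 0, "grip": 30},
    {"rx": 0, "ry": 0, "rz": 0.7, "dx": 0, "dy": 0, "dz": 0, "grip": 30},
    {"rx": 0, "ry": 0, "rz": 0.8, "dx": 0, "dy": 0, "dz": 0, "grip": 30},
    {"rx": 0, "ry": 0, "rz": 0.9, "dx": 0, "dy": 0, "dz": 0, "grip": 30},
    {"rx": 0, "ry": 0, "rz": 1.01, "dx": 0, "dy": 0, "dz": 0, "grip": 30},
    {"rx": 0, "ry": 0, "rz": 1.01, "dx": 0, "dy": 0, "dz": 0, "grip": 30},
    {"rx": 0, "ry": 0, "rz": 1.01, "dx": 0, "dy": 0, "dz": 0, "grip": 30}
  ]
}}

```text
clock: 23.77
eef_pos: [0.5247, -0.1038, 0.1431]
tool_rot: [-0.269, 0.384, 0.873, -0.136]
wrist_force: [-0.0, 0.6, 1.8]
gripper_width: 0.0466
```

```bash
python3 - <<'E'
from h import *
from station import robot
rep()
for n in ["wrist","scene","side"]:
    c=robot.camera(n);cv2.imwrite(f"pics/d_{n}.png",c["img"][:,:,::-1])
a=[cv2.imread(f"pics/d_{n}.png") for n in ["wrist","scene","side"]]
cv2.imwrite("pics/d1.png",np.hstack([cv2.resize(a[0],(400,300)),cv2.resize(a[1][140:240,160:294],(400,300))]))
cv2.imwrite("pics/d2.png",cv2.resize(a[2][90:310,130:423],(800,600)))
pt=lambda a:WP(WC+.026*AX+.064*(np.cos(np.radians(a))*LOW+np.sin(np.radians(a))*YW))
for g in range(-185,-140,10): print(g,((proj("side",pt(g))[0]-[130,90])*2.73).round(0),((proj("scene",pt(g))[0]-[160,140])*[2.985,3]+[400,0]).round(0))
E
```

```text
t 23.77 jaw 39.0 tilt 0.25 deg along 37.4 lat(lo,yw) -0.8 0.0 mm axT -0.113 F(ax,lo,yw) [ 1.5 -1.   0.6] w 0.0466 q6 -2.52 T [ 0.229 -1.786 -0.221]
-185 [291. 373.] [510. 110.]
-175 [297. 381.] [501. 115.]
-165 [305. 390.] [493. 122.]
-155 [314. 400.] [486. 130.]
-145 [325. 409.] [480. 140.]
```

View pics/d1.png

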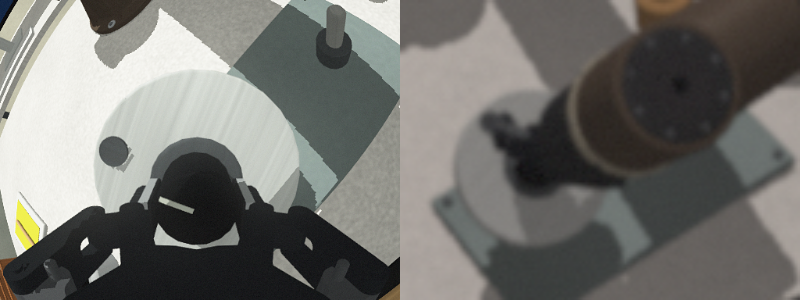

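View pics/d2.png

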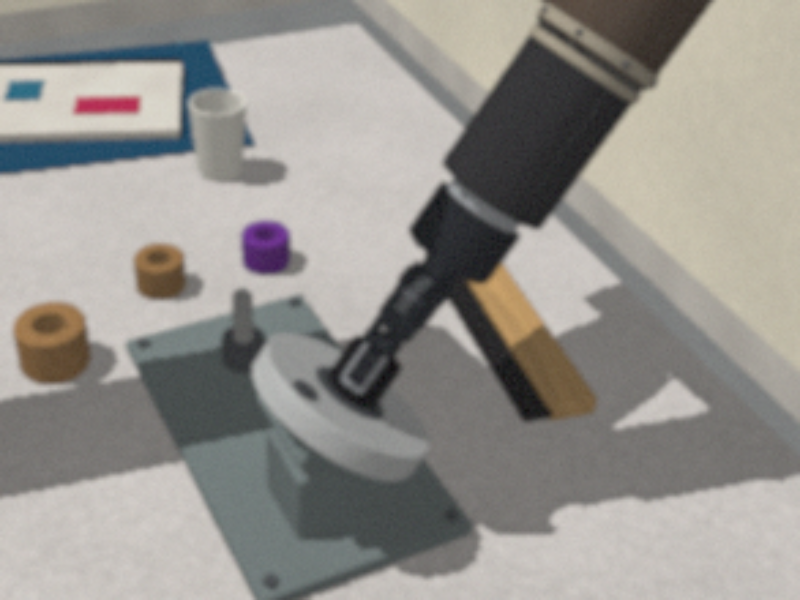

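The plug is at −164° (side crop 306,391), so the weight should be at the lowest point. The tape is upright and free, and nothing else has moved. I settle briefly and hand in.

>>> {"name": "apply_moves", "arguments": {
  "series": [
    {"rx": 0, "ry": 0, "rz": 0, "dx": 0, "dy": 0, "dz": 0, "grip": 30},
    {"rx": 0, "ry": 0, "rz": 0, "dx": 0, "dy": 0, "dz": 0, "grip": 30},
    {"rx": 0, "ry": 0, "rz": 0, "dx": 0, "dy": 0, "dz": 0, "grip": 30},
    {"rx": 0, "ry": 0, "rz": 0, "dx": 0, "dy": 0, "dz": 0, "grip": 30}
  ]
}}

```text
clock: 24.25
eef_pos: [0.5247, -0.1038, 0.1431]
tool_rot: [-0.269, 0.384, 0.873, -0.136]
wrist_force: [0.6, -0.6, 3.5]
gripper_width: 0.0463
```

```bash
python3 - <<'E'
from h import *
from station import robot
rep();print(abs(st()[0]["qvel"]).max());print(robot.job_done())
E
```

```text
t 24.25 jaw 39.0 tilt 0.24 deg along 37.5 lat(lo,yw) -0.8 0.0 mm axT 0.127 F(ax,lo,yw) [ 3.2 -1.6 -0.6] w 0.0463 q6 -2.52 T [ 0.307 -1.803  0.018]
0.004085584797972072
the job is handed in; nothing more can be done
None
```

The job is handed in, at about 24 s on the clock. The small brown roll stands flat and free on the bench at about (0.45, 0.265), well clear of the spindle. The wheel is held by the knob with its heavy side at the lowest point, as far as I could measure.

**Finding the weight:** I felt the shaft torque while turning the wheel both ways, then let go at a weight angle the torque fit put at about 97° from lowest. The wheel turned itself about 42° and stopped, so the weight was then 58° from lowest. I regripped and turned it the last 58°.

**Last checks:**
- **Plug:** it reads −164° in the side view, against a target of −163.5°.
- **Grip and rest:** the knob is held at 46 mm opening. It had not slipped between the jaws, and the arm is at rest.
- **Bystanders:** none had visibly moved where the last pictures show them. The ink jar and palette knife were not checked separately at the end.

**Disagreements and limits:**
- The torque fit and the release test differ by about 3°, and the torque fit alone was only good to about 15°. The limit is 25°.
- I released the wheel from one side only, since the wrist joint's range did not allow turning on from there to test the other side.

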